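# Pack and weigh an order of pipe caps on the counter balance

## Task

Pack every pipe cap lying on the mat into the pocket tray on the balance, one to a pocket, open rim down and fully home. With the order packed, weigh it: stand weights from the block on the other pan until the beam, left alone, rests level for a good second. Then put all the weights back in their own pockets, leaving the packed tray on its pan and the tin, terminal and cartridge where they are.

Things in the scene. Friction and masses are not known exactly. Their poses are not given: they have to be found in the camera images.
- cap1: an octagonal galvanised iron pipe cap, like a short thick eight-sided cup: 46 mm across flats, 50 mm across corners, 36 mm long, one end closed, the other open with the thread inside; about 200 g, castings differ by up to 10 percent. Origin: its middle; its x axis runs along the thread axis out of the open rim. It may be absent
- cap2: another such cap, like cap1. All caps start lying on one flat (middle 23 mm above the surface) with another pair of flats upright at the sides, rims pointing more or less to the robot's right, towards the balance, on a fixed rubber mat, 240 mm square and 3 mm thick, left of the balance. It may be absent
- cap3: another such cap, like cap1. It may be absent
- cap4: another such cap, like cap1. It may be absent
- tray: grey plastic pocket tray lying loose in the goods pan, 146 by 146 by 12 mm, origin under its centre, z up, x along the beam to the weights pan. Four round pockets, 54 mm wide, 6 mm deep, centres at x +-36, y +-36 mm. A cap fully home has its middle 24 mm above the tray's underside; either end of a cap fits, so mind which is down
- beam (a joint): tilt of the balance beam, rad: 0 level, negative goods pan down, positive weights pan down. Sprung: it leans 0.00093 per gram of difference and stops at 0.14 (150 g); it swings 2 s after a change. Level with the empty tray and no weights: the tray is tared. Further than 0.035 is not level; the nearest 50 g is always nearer
- scale_pivot (a point): middle of the balance, on the beam's pivot, 70 mm above the counter; x axis along the beam from the goods pan to the weights pan. The grey base is 250 by 100 mm, 28 mm high; the cheeks and pointer plates at the middle reach 116 mm above the counter, within 25 mm of the middle along the beam and 35 mm across
- goods_pan_top (a point): centre of the floor of the goods pan, a square steel pan 158 mm wide with an 8 mm lip, 105 mm from the pivot and 104 mm above the counter when level. The pans stay horizontal and move up and down by up to 15 mm as the beam tilts; they yield to a force of about 2 N
- weights_pan_top (a point): centre of the upper face of the weights pan, a flat round steel plate 144 mm across, without a lip, 105 mm from the pivot, 104 mm above the counter when level
- w500: a 500 g plain steel weight with a knob: body 44 mm across and 36 mm high, above it a knob 17 mm across whose grip runs from 42 to 52 mm above the underside. Origin: centre of its underside, z up. It starts in its own pocket of the wooden weight block, right of the balance
- pocket_w500 (a point): centre of the floor of this weight's pocket in the block (pocket 49 mm wide, 8 mm deep, floor 14 mm above the counter). The beech block is fixed, 130 by 180 by 22 mm; its x and y axes are those of this point
- w200a: a 200 g plain steel weight with a knob: body 34 mm across and 24 mm high, above it a knob 17 mm across whose grip runs from 30 to 40 mm above the underside. Origin: centre of its underside, z up. It starts in its own pocket of the wooden weight block, right of the balance
- pocket_w200a (a point): centre of the floor of this weight's pocket in the block (pocket 39 mm wide, 8 mm deep, floor 14 mm above the counter)
- w200b: a 200 g plain steel weight with a knob: body 34 mm across and 24 mm high, above it a knob 17 mm across whose grip runs from 30 to 40 mm above the underside. Origin: centre of its underside, z up. It starts in its own pocket of the wooden weight block, right of the balance
- pocket_w200b (a point): centre of the floor of this weight's pocket in the block (pocket 39 mm wide, 8 mm deep, floor 14 mm above the counter)
- w100: a 100 g plain steel weight with a knob: body 28 mm across and 18 mm high, above it a knob 17 mm across whose grip runs from 24 to 34 mm above the underside. Origin: centre of its underside, z up. It starts in its own pocket of the wooden weight block, right of the balance
- pocket_w100 (a point): centre of the floor of this weight's pocket in the block (pocket 33 mm wide, 8 mm deep, floor 14 mm above the counter)
- w50: a 50 g plain steel weight with a knob: body 24 mm across and 12 mm high, above it a knob 17 mm across whose grip runs from 18 to 28 mm above the underside. Origin: centre of its underside, z up. It starts in its own pocket of the wooden weight block, right of the balance
- pocket_w50 (a point): centre of the floor of this weight's pocket in the block (pocket 29 mm wide, 8 mm deep, floor 14 mm above the counter)
- tin: a bystander: a small tin 74 mm across, 60 mm high, origin under its centre
- terminal: a bystander: a handheld stock terminal lying flat, 75 by 160 by 26 mm, origin under its centre
- cartridge: a bystander: a sealant cartridge lying along its y axis, 50 mm across, 205 mm long, origin under its middle
Things that resemble listed ones, but are neither listed nor needed, are in the scene too. What is shaped like the w100 but green or yellow is not meant.

How it is judged:
By the outcome, as a careful person would: the job done as asked, in the order asked, and still so for the second after the job is handed in, with the robot touching nothing.
Of cap1, cap2, cap3, cap4 only 3 to 4 are there at a start; the rules pass over those that are not, and their reading is None.
At some moment in a run one of cap1, cap2, cap3, cap4 may be knocked a few centimetres aside while the robot is not near it.
It also fails if it takes over 210 s, if anything falls off the work surface, if the arm or the gripper's body presses on something with over 40 N, if the wrist force passes 120 N, or if a joint passes its speed limit or range.

## Robot

A 6-joint arm with a two-finger parallel gripper is mounted at the origin on the work surface. World frame = base frame: x ahead of the robot, y to its left, z up, the work surface at z = 0. Lengths are in m, angles in degrees, forces in N, time in s.
With the tool pointing down it reaches from about 0.35 to 0.775 m from the base axis. Payload 5.5 kg.
Tool frame: the origin (TCP) lies on the mounting face of the last link; the fingertips stand 173 mm ahead of it and the grasp point (between the pads) lies 155 mm ahead of it; z points along the fingers, y is the line along which they close (so a half turn about z gives the same grasp; the last joint's range is limited). The gripper opens to 85 mm and grips with 20 to 120 N. Pads are 22 mm wide; open, the fingers measure 114 mm over their backs; the gripper's body (76 mm by 85 mm) begins 54 mm behind the grasp point. The pads swing forward as they close: fully open they stand 13 mm farther back than shut.
Start: joints at [-80.993, 17.945, 2.641, 74.691, 0, 82.002], TCP at [0.168, -0.55, 0.405] pointing down, gripper open.
Joint ranges: [-158.12, 158.12], [-49.38, 96.58], [-58.88, 72.47], [-126.05, 133.96], [-84.25, 85.87], [-180, 180]. Speed limits (degrees/s): [147.25, 147.25, 180, 180, 180, 180].

## Interface

Orientations are given as [roll, pitch, yaw] about the fixed x, y, z axes, in that order (R = Rz(yaw) Ry(pitch) Rx(roll)).
In Python, from workcell import bot gives the robot as it stands.
- The arm moves only by the shell command python3 -m creep 'ROWS' [FORCE]. ROWS is JSON, a list of rows, each a list of 3 entries, a list of its own where there are three numbers: the turn, a rotation vector about the world's x, y, z each as a share of 180 degrees, from -1 to 1, then the shift along the world's x, y, z each as a share of 250 mm, from -1 to 1, then the opening, from 0 (shut) to 1 (fully open). In form: [[[ax, ay, az], [x, y, z], fingers], ...]. A call has 1 to 12 rows; each row is the pose to reach, as a shift and turn from the pose commanded when the call began, turning the shorter way round; what a row does not reach only later rows make up. A row lasts 1/12 s, in which the tool goes at most 41.7 mm and 7.16 degrees, less where a joint would pass 70% of its speed; a pose out of reach is approached as far as the arm can. A call with a number of a shift or a turn outside -1 to 1 is refused whole. A call with a gripper value outside its range is refused whole. The fingers move at their own pace and stop on an object; FORCE is the grip in N (left out, the last holds). Time passes only in rows, so rows that repeat a pose let the fingers close. It gives the time, the measured TCP pose, the force, the opening and the grip force at its end, in the units of the state.
- bot.read_state(): the state, without advancing time (a new reading comes with each control period).
- bot.grab_frame(name): name is "scene" or "side" or "wrist"; returns the picture (400x640x3 uint8, red, green, blue); there is no depth.
- bot.camera_model(name): a dict with "fx", "fy", "cx", "cy" (pixels), "xyz" and "rotation" of the camera in the world. Camera axes: x right, y up, looking along -z (the intrinsics and any distortion apply to the point x, -y, -z); pixel columns grow to the right and rows downward; lengths in m; the calibration is good to about 2 mm. The wrist camera is an equidistant fisheye: a pixel r from the principal point sees the ray r / f radians off the axis. A picture is of the moment at which its call begins: read the wrist's pose just before it. camera_model takes no time and is no camera call; for the wrist camera it gives the pose at the moment of the call.
- bot.close_job(): hands the job in; it is judged then, once.
The state is a dict: "t": time; "joint_positions": joint angles; "joint_velocities": joint speeds; "joint_torque": joint torques, N m; "ee_pos": TCP position; "eef_rot": TCP orientation; "ft_force": force on the tool from outside, world axes, zero at the start; "ft_torque": the same for the moment, N m; "width": finger opening in m; "gripper_force": force on a finger pad.
Only numpy, scipy, OpenCV 4.12 (cv2) and the standard library are available. Lean on these libraries where they do the work, as an engineer would, in place of code of your own. Each camera call takes 0.05 s, during which the arm holds its last target. There are 200 camera calls.

## Working session

There is one attempt and no reset: what is moved stays moved. The work goes in short steps, Python scripts to look and compute and a shell command to move; the robot and the scene stay as the last step left them, time stands still between calls to the robot, and variables do not carry over. Pictures are saved under pics/ and viewed, at most 14 in all, crops included, and the job is handed in when it is done.

```bash
ls; mkdir -p pics; python3 - <<'E'
from workcell import bot
import cv2
s=bot.read_state();print(s['t'],s['ee_pos'],s['eef_rot'],s['width'])
for n in("scene","side","wrist"):
    m=bot.camera_model(n);print(n,m)
    f=bot.grab_frame(n);cv2.imwrite(f"pics/{n}0.png",f[:,:,::-1])
E
```

```text
pics
0.0 [ 0.16813428 -0.54965996  0.40379074] [-1.79894498e+02 -1.67554321e-02  1.70069269e+01] 0.08552032399124754
scene {'fx': 462.46143393289134, 'fy': 462.46143393289134, 'cx': 312.01332954011895, 'cy': 195.3044409006661, 'xyz': array([ 0.92196335, -0.62314506,  0.97641219]), 'rotation': array([36.43672235, -0.73022739, 30.14551053])}
side {'fx': 414.6045956583819, 'fy': 414.6045956583819, 'cx': 321.06552083960645, 'cy': 195.8868025563494, 'xyz': array([ 0.11264223, -0.81757132,  0.6957954 ]), 'rotation': array([ 55.86170209,   1.08031811, -31.10860017])}
wrist {'fx': 309.70691628693146, 'fy': 309.70691628693146, 'cx': 323.13798530346963, 'cy': 200.0742463666285, 'xyz': array([ 0.23878471, -0.52727703,  0.37302656]), 'rotation': array([-16.57941258,   0.09974405, -73.01357547])}
```

View pics/scene0.png

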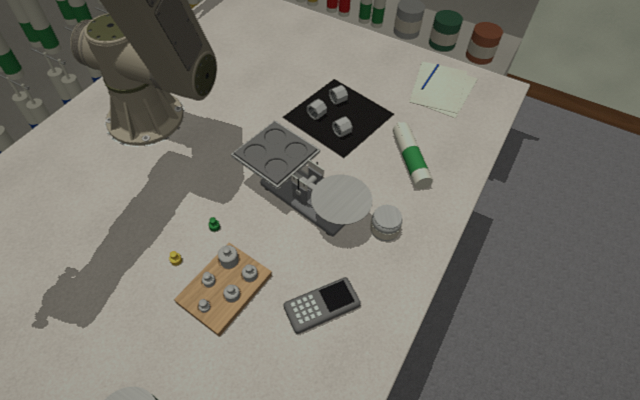

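View pics/side0.png

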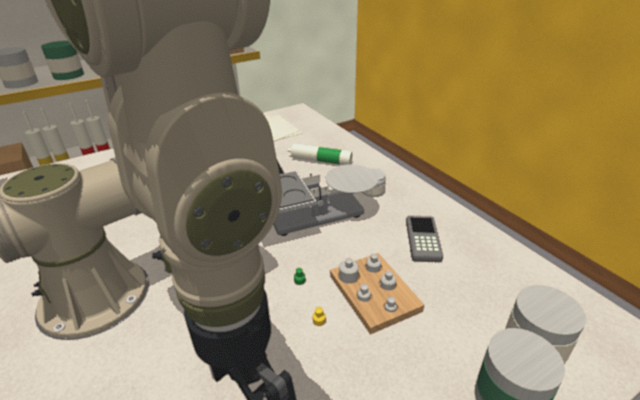

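Scene: caps on the black mat at about (317,109), (338,94) and (343,127). The goods pan with tray is at (276,150), the weights pan at (340,200), the block at (223,288). The green (213,223) and yellow (175,257) decoys stand off the block.

```bash
cat > h.py <<'E'
import numpy as np, cv2
from scipy.spatial.transform import Rotation as R
from workcell import bot
def grab(n,save=None):
    m=bot.camera_model(n); f=bot.grab_frame(n)
    if save: cv2.imwrite(f'pics/{save}.png',f[:,:,::-1])
    return m,f
def rays(m,uv,fish=False):
    uv=np.atleast_2d(uv).astype(float); a=(uv-[m['cx'],m['cy']])/m['fx']
    if fish:
        r=np.linalg.norm(a,axis=1,keepdims=True)+1e-12
        d=np.c_[a/r*np.sin(r),np.cos(r)]
    else: d=np.c_[a,np.ones(len(a))]
    d=d*[1,-1,-1]
    return d@R.from_euler('xyz',m['rotation'],degrees=True).as_matrix().T
def toplane(m,uv,z,fish=False):
    d=rays(m,uv,fish); o=np.array(m['xyz'])
    return (o+d*((z-o[2])/d[:,2])[:,None]).round(4)
def topix(m,P,fish=False):
    c=(np.atleast_2d(P)-m['xyz'])@R.from_euler('xyz',m['rotation'],degrees=True).as_matrix()*[1,-1,-1]
    if fish:
        rho=np.linalg.norm(c[:,:2],axis=1,keepdims=True);a=c[:,:2]/rho*np.arctan2(rho,c[:,2:])
    else: a=c[:,:2]/c[:,2:]
    return a*m['fx']+[m['cx'],m['cy']]
E
python3 - <<'E'
from h import *
m=bot.camera_model('scene');f=cv2.imread('pics/scene0.png')
print('caps',toplane(m,[[317,109],[338,94],[343,127]],.03).tolist())
print('mat corners',toplane(m,[[335,80],[393,116],[343,155],[284,114]],.003).tolist())
print('pan corners',toplane(m,[[276,123],[319,151],[276,184],[233,154]],.11).tolist())
print('wpan',toplane(m,[[340,199]],.104).tolist())
print('block corners',toplane(m,[[231,244],[272,269],[220,327],[177,299]],.022).tolist())
print('tin etc',toplane(m,[[386,215],[322,305],[411,155]],.04).tolist())
a=cv2.resize(f[75:190,225:400],None,fx=4,fy=4,interpolation=2);a=a[:, :]
b=cv2.resize(f[205:335,150:290],None,fx=2.5,fy=2.5,interpolation=2)
cv2.imwrite('pics/c1.png',a);cv2.imwrite('pics/c2.png',b)
E
```

```text
caps [[0.4352, 0.2684, 0.03], [0.4573, 0.3582, 0.03], [0.5358, 0.2422, 0.03]]
mat corners [[0.4042, 0.4401, 0.003], [0.6323, 0.385, 0.003], [0.5759, 0.1701, 0.003], [0.347, 0.2241, 0.003]]
pan corners [[0.4102, 0.0916, 0.11], [0.556, 0.0639, 0.11], [0.5202, -0.0792, 0.11], [0.3772, -0.0543, 0.11]]
wpan [[0.6697, -0.0365, 0.104]]
block corners [[0.4853, -0.2301, 0.022], [0.6052, -0.2361, 0.022], [0.5851, -0.4063, 0.022], [0.4659, -0.4031, 0.022]]
tin etc [[0.7708, 0.0213, 0.04], [0.7502, -0.261, 0.04], [0.747, 0.2341, 0.04]]
```

View pics/c1.png

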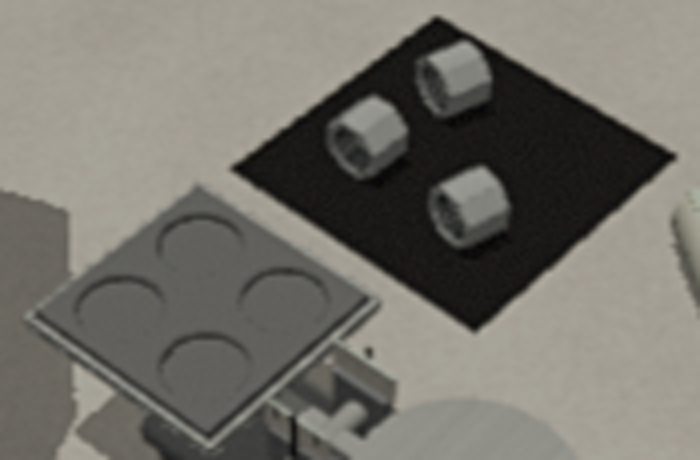

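The crop confirms three caps, with the rest of the mat empty. Their open rims face lower-left in the image (robot's right). The tray sits square in the pan. Next I'll go there past the block and tray, looking with the wrist camera.

```bash
python3 -m creep '[[[0,0,0.34],[1,1,0],1],[[0,0,0.34],[1,1,0],1],[[0,0,0.34],[1,1,0],1],[[0,0,0.34],[1,1,0],1],[[0,0,0.34],[1,1,0],1],[[0,0,0.34],[1,1,0],1],[[0,0,0.34],[1,1,0],1],[[0,0,0.34],[1,1,0],1],[[0,0,0.34],[1,1,0],1],[[0,0,0.34],[1,1,0],1],[[0,0,0.34],[1,1,0],1],[[0,0,0.34],[1,1,0],1]]'
python3 - <<'E'
from h import *
grab('wrist','w1');import json
m=bot.camera_model('wrist');print(m['xyz'],m['rotation'])
E
python3 -m creep '[[[0,0,0],[0.2,1,0],1],[[0,0,0],[0.2,1,0],1],[[0,0,0],[0.2,1,0],1],[[0,0,0],[0.2,1,0],1],[[0,0,0],[0.2,1,0],1],[[0,0,0],[0.2,1,0],1],[[0,0,0],[0.2,1,0],1],[[0,0,0],[0.2,1,0],1],[[0,0,0],[0.2,1,0],1]]'
python3 -m creep '[[[0,0,0],[0,0.8,0],1],[[0,0,0],[0,0.8,0],1],[[0,0,0],[0,0.8,0],1],[[0,0,0],[0,0.8,0],1],[[0,0,0],[0,0.8,0],1],[[0,0,0],[0,0.8,0],1],[[0,0,0],[0,0.8,0],1]]'
python3 - <<'E'
from h import *
grab('wrist','w2')
m=bot.camera_model('wrist');print(m['xyz'],m['rotation'],bot.read_state()['joint_positions'])
E
```

```text
t: 1.15
ee_pos: [0.4179, -0.3001, 0.4045]
eef_rot: [-180.0, 0.0, 78.1]
ft_force: [0.2, -0.3, -0.8]
width: 0.0855
gripper_force: 0.0
[ 0.43391802 -0.2284593   0.37363549] [-16.56985215   0.06844774 -11.92370886]
t: 1.95
ee_pos: [0.4681, -0.0508, 0.4047]
eef_rot: [180.0, 0.0, 78.2]
ft_force: [-0.2, -0.5, 0.8]
width: 0.0852
gripper_force: 0.0
t: 2.53
ee_pos: [0.4687, 0.1495, 0.4045]
eef_rot: [180.0, 0.0, 78.2]
ft_force: [0.3, -0.8, -0.6]
width: 0.0854
gripper_force: 0.0
[0.48501504 0.22074981 0.37353792] [-16.61479627   0.04765559 -11.91498012] [ 8.25267086e+00  8.73176482e+00 -9.30174654e+00  7.19869294e+01
 -4.89644318e-02  1.10147673e+02]
```

View pics/w1.png

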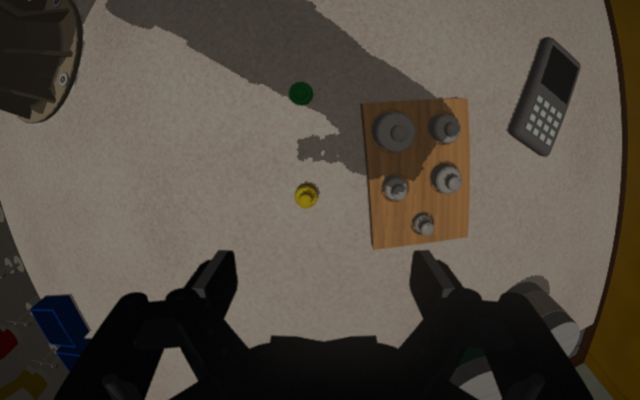

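View pics/w2.png

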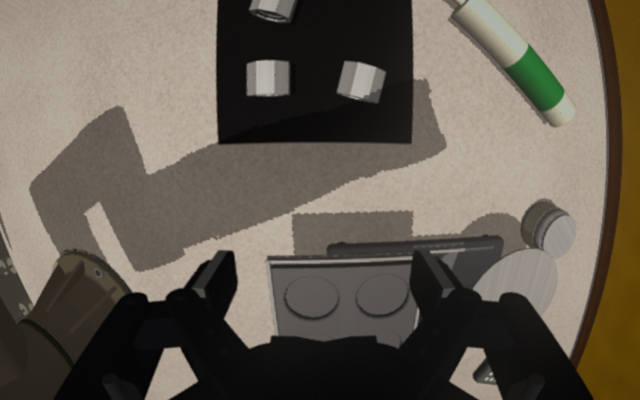

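w1: the block weights are w500 at (397,131), the two w200 at (446,128) and (447,179), w100 at (397,187) and w50 at (424,224), with the decoys off the block. w2: caps at (268,78), (361,82) and (273,8), with the tray pockets at (312,297) and (382,294). I'll move over the mat and measure.

```bash
python3 -m creep '[[[0,0,0],[0.06,0.5,0],1],[[0,0,0],[0.06,0.5,0],1],[[0,0,0],[0.06,0.5,0],1],[[0,0,0],[0.06,0.5,0],1],[[0,0,0],[0.06,0.5,0],1]]'
cat >> h.py <<'E'
def caps(n='wrist',save=None):
    m,f=grab(n,save); g=cv2.cvtColor(f,cv2.COLOR_RGB2GRAY); fish=n=='wrist'
    mat=np.array([[.4042,.4401],[.6323,.385],[.5759,.1701],[.347,.2241]])
    c=mat.mean(0); mat=c+(mat-c)*.97
    L=np.concatenate([np.linspace(mat[i],mat[(i+1)%4],20) for i in range(4)])
    p=topix(m,np.c_[L,np.full(80,.003)],fish)
    k=np.zeros_like(g);cv2.fillPoly(k,[p.astype(np.int32)],255)
    b=((g>45)&(k>0)).astype(np.uint8); b=cv2.morphologyEx(b,cv2.MORPH_CLOSE,np.ones((5,5)))
    for q in cv2.findContours(b,0,1)[0]:
        if cv2.contourArea(q)<80: continue
        w=toplane(m,q[:,0],.035,fish)[:,:2]
        r=cv2.minAreaRect((w*1000).astype(np.float32))
        print(n,'px',q[:,0].mean(0).round(),'ctr',np.round(r[0],1),'size',np.round(r[1],1),'ang',round(r[2],1))
    return m,f
E
python3 - <<'E'
from h import *
m,f=caps('wrist','w3');print(m['xyz']);caps('scene')
m=bot.camera_model('scene')
for z in(.11,):print(toplane(m,[[276,123],[319,151],[276,184],[233,154]],z).tolist())
E
```

```text
t: 3.0
ee_pos: [0.4843, 0.2745, 0.4041]
eef_rot: [-180.0, 0.1, 78.2]
ft_force: [-0.6, -1.3, -0.5]
width: 0.0854
gripper_force: 0.0
wrist px [368. 193.] ctr [530.9 244.5] size [46.6 49.6] ang 65.5
wrist px [280. 189.] ctr [433. 270.] size [46.  47.5] ang 78.3
wrist px [282. 108.] ctr [457.1 358.9] size [40.2 48.3] ang 62.3
[0.50052286 0.34653726 0.37314859]
scene px [342. 126.] ctr [533.5 238.9] size [64.2 59.3] ang 64.4
scene px [314. 107.] ctr [428.4 269.4] size [62.8 91.8] ang 55.5
scene px [338.  94.] ctr [459.5 353.7] size [55.2 80.9] ang 30.5
[[0.4102, 0.0916, 0.11], [0.556, 0.0639, 0.11], [0.5202, -0.0792, 0.11], [0.3772, -0.0543, 0.11]]
```

```bash
python3 -c "
import cv2;f=cv2.imread('pics/w3.png');cv2.imwrite('pics/w3c.png',cv2.resize(f[0:200,150:500],None,fx=2,fy=2))"
```

```text
(no output)
```

View pics/w3c.png

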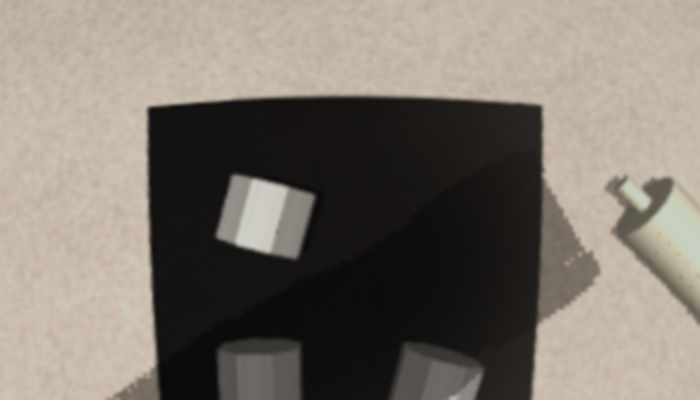

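Cap2's axis is at about 62°, cap1's about 78° and cap3's about 65°, all with rims on the −y side. The plan is to grip each one tilted 45° from the closed end, then swing 90° so the rim points down. I'll pick cap2 first because it is farthest back.

```bash
cat >> h.py <<'E'
def tool(yaw,tilt):
    """yaw: heading of closed end (tool x when down); tilt>0 leans tool z toward -heading (rim)"""
    h=np.radians(yaw); left=[-np.sin(h),np.cos(h),0]
    return R.from_rotvec(np.radians(tilt)*np.array(left))*R.from_euler('xyz',[180,0,yaw],degrees=True)
def move(Rt,P,s=None):
    s=s or bot.read_state(); R0=R.from_euler('xyz',s['eef_rot'],degrees=True)
    rv=(Rt*R0.inv()).as_rotvec()/np.pi; sh=(np.array(P)-s['ee_pos'])/.25
    print('turn',rv.round(4).tolist(),'deg',round(np.linalg.norm(rv)*180,1),'shift',sh.round(4).tolist(),'mm',round(np.linalg.norm(sh)*250),'TCP',np.round(P,4))
def pick(c,yaw,ax=.010,up=.002,back=.0,tilt=45,s=None):
    Rt=tool(yaw,tilt);h=np.radians(yaw);H=np.array([np.cos(h),np.sin(h),0])
    d=Rt.apply([0,0,1]);P=np.array([c[0],c[1],.026])+ax*H+[0,0,up]-d*(.155+back)
    move(Rt,P,s)
E
python3 - <<'E'
from h import *
print(tool(62,45).apply([0,0,1]),tool(62,45).apply([0,1,0]))
for b in(.10,0): pick((.457,.359),62,back=b)
m=bot.camera_model('scene')
print(toplane(m,[[275,136.5],[296.5,150],[255,151],[276,167.5]],.116).tolist())
w=dict(m=None)
mw=bot.camera_model('wrist');mw['xyz']=np.array([.485015,.22075,.373538]);mw['rotation']=np.array([-16.6148,.0477,-11.915])
print(toplane(mw,[[312,297],[382,294]],.116,True).tolist())
E
```

```text
[-0.33196653 -0.62433823 -0.70710678] [ 8.82947593e-01 -4.69471563e-01  1.66533454e-16]
turn [-0.2354, 0.0854, -0.0844] deg 47.6 shift [0.2499, 1.0162, -0.7844] mm 327 TCP [0.5463 0.527  0.2083]
turn [-0.2354, 0.0854, -0.0844] deg 47.6 shift [0.1171, 0.7664, -1.0672] mm 330 TCP [0.5131 0.4646 0.1376]
[[0.4377, 0.0447, 0.116], [0.5087, 0.0333, 0.116], [0.422, -0.0223, 0.116], [0.4956, -0.0405, 0.116]]
[[0.4374, 0.0495, 0.116], [0.5064, 0.0374, 0.116]]
```

```bash
python3 -m creep '[[[-0.2354,0.0854,-0.0844],[0.2,0.92,-0.95],1],[[-0.2354,0.0854,-0.0844],[0.2,0.92,-0.95],1],[[-0.2354,0.0854,-0.0844],[0.2,0.92,-0.95],1],[[-0.2354,0.0854,-0.0844],[0.2,0.92,-0.95],1],[[-0.2354,0.0854,-0.0844],[0.2,0.92,-0.95],1],[[-0.2354,0.0854,-0.0844],[0.2,0.92,-0.95],1],[[-0.2354,0.0854,-0.0844],[0.2,0.92,-0.95],1],[[-0.2354,0.0854,-0.0844],[0.2,0.92,-0.95],1],[[-0.2354,0.0854,-0.0844],[0.2,0.92,-0.95],1],[[-0.2354,0.0854,-0.0844],[0.2,0.92,-0.95],1],[[-0.2354,0.0854,-0.0844],[0.2,0.92,-0.95],1]]'
python3 - <<'E'
from h import *
print(bot.read_state()['joint_positions'])
pick((.457,.359),62);caps('scene');grab('wrist','w4')
E
```

```text
t: 4.02
ee_pos: [0.5346, 0.5032, 0.1653]
eef_rot: [-179.8, 45.1, 62.2]
ft_force: [-0.0, 0.1, 2.3]
width: 0.0853
gripper_force: 0.0
[ 39.67395042  74.05312925  63.84549096 122.68361419 -15.52381053
 163.71394371]
turn [0.0001, -0.001, -0.0001] deg 0.2 shift [-0.0856, -0.1545, -0.1109] mm 52 TCP [0.5131 0.4646 0.1376]
scene px [342. 126.] ctr [533.3 240.4] size [66.7 60.9] ang 64.4
scene px [314. 107.] ctr [428.8 269.9] size [64.  91.8] ang 55.5
scene px [338.  94.] ctr [460.  353.1] size [58.  74.9] ang 46.7
```

View pics/w4.png

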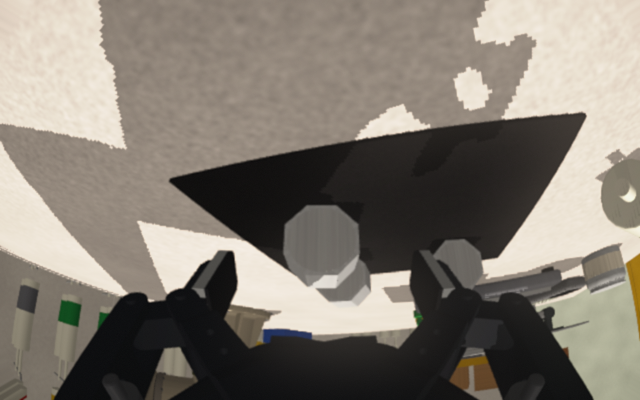

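The cap's closed end is at (320,242), centred between the fingers. Next: advance, close, and lift.

```bash
python3 -m creep '[[[0,0,0],[-0.0856,-0.1545,-0.111],1],[[0,0,0],[-0.0856,-0.1545,-0.111],1],[[0,0,0],[-0.0856,-0.1545,-0.111],1],[[0,0,0],[-0.0856,-0.1545,-0.111],1],[[0,0,0],[-0.0856,-0.1545,-0.111],0],[[0,0,0],[-0.0856,-0.1545,-0.111],0],[[0,0,0],[-0.0856,-0.1545,-0.111],0],[[0,0,0],[-0.0856,-0.1545,-0.111],0],[[0,0,0],[-0.0856,-0.1545,-0.111],0],[[0,0,0],[-0.0856,-0.1545,-0.111],0],[[0,0,0],[-0.0856,-0.1545,-0.111],0],[[0,0,0],[-0.0856,-0.1545,-0.111],0]]' 60
python3 - <<'E'
from h import *
s=bot.read_state();print(s['joint_positions'],s['eef_rot'])
m,f=grab('wrist','w5')
E
```

```text
t: 5.12
ee_pos: [0.5129, 0.4676, 0.1421]
eef_rot: [179.9, 44.7, 62.1]
ft_force: [3.0, 2.4, 8.0]
width: 0.0447
gripper_force: 62.4
[ 38.69318011  65.32628188  41.69104751 108.5318134  -16.35517553
 162.85346647] [179.87694665  44.66737915  62.13137937]
```

```bash
python3 -m creep '[[[0,0,0],[0,0,0.2],0],[[0,0,0],[0,0,0.4],0],[[0,0,0],[0,0,0.5],0],[[0,0,0],[0,0,0.5],0],[[0,0,0],[0,0,0.5],0]]'
python3 - <<'E'
from h import *
s=bot.read_state();print(s['eef_rot'])
m,f=grab('wrist')
g=cv2.resize(f[180:400,180:460],None,fx=1.4,fy=1.4);k=cv2.resize(grab('scene')[1][40:150,260:440],None,fx=2.2,fy=2.8)
cv2.imwrite('pics/w6.png',np.hstack([g,k[:308]])[:,:,::-1])
E
```

```text
t: 5.58
ee_pos: [0.5125, 0.4675, 0.2681]
eef_rot: [179.9, 44.5, 62.1]
ft_force: [0.2, 0.1, -2.6]
width: 0.0448
gripper_force: 62.0
[179.85209959  44.45866551  62.06123224]
```

View pics/w6.png

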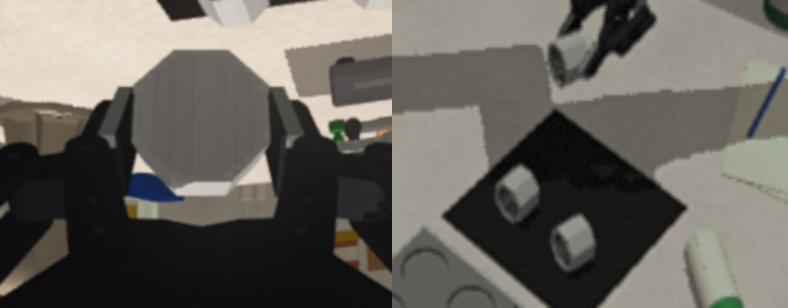

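Cap2 is held by its side flats; the closed end shows at about (323,267) in the wrist image and the rim is free. Next I compute the swing to the tray.

```bash
cat >> h.py <<'E'
def inhand(cap,P,rot):
    o=R.from_euler('xyz',rot,degrees=True).inv().apply(np.array(cap)-P); print('cap in tool',o.round(4)); o[1]=0; return o
def place(o,pk,z,yaw=79,rimdir_tilt=-45,s=None):
    """cap axis was at +tilt lean in tool when picked at 45 -> lean -45 makes rim down"""
    Rt=tool(yaw,rimdir_tilt); P=np.array([pk[0],pk[1],z])-Rt.apply(o); move(Rt,P,s)
E
python3 - <<'E'
from h import *
s=bot.read_state()
o=inhand([.457,.359,.026],[.5129,.4676,.1421],[179.88,44.67,62.13])
m=bot.camera_model('wrist');Rt=R.from_euler('xyz',s['eef_rot'],degrees=True)
h=np.radians(62);ce=s['ee_pos']+Rt.apply(o)+.018*np.array([np.cos(h),np.sin(h),0])
print('pred px',topix(m,ce,True),'want ~323,267')
pk=(.4376,.047)
for z in(.26,.18,.115): place(o,pk,z)
E
```

```text
cap in tool [-0.0052  0.001   0.1684]
pred px [[321.92872167 260.2564908 ]] want ~323,267
turn [0.4719, -0.1667, 0.0733] deg 91.1 shift [-0.386, -2.1333, 0.4763] mm 555 TCP [ 0.4156 -0.0663  0.3828]
turn [0.4719, -0.1667, 0.0733] deg 91.1 shift [-0.386, -2.1333, 0.1563] mm 543 TCP [ 0.4156 -0.0663  0.3028]
turn [0.4719, -0.1667, 0.0733] deg 91.1 shift [-0.386, -2.1333, -0.1037] mm 543 TCP [ 0.4156 -0.0663  0.2378]
```

```bash
python3 -m creep '[[[0.236,-0.0833,0.0367],[-0.193,-1,0.48],0],[[0.236,-0.0833,0.0367],[-0.193,-1,0.48],0],[[0.236,-0.0833,0.0367],[-0.193,-1,0.48],0],[[0.236,-0.0833,0.0367],[-0.193,-1,0.48],0],[[0.236,-0.0833,0.0367],[-0.193,-1,0.48],0],[[0.236,-0.0833,0.0367],[-0.193,-1,0.48],0],[[0.236,-0.0833,0.0367],[-0.193,-1,0.48],0]]'
python3 -m creep '[[[0.236,-0.0833,0.0367],[-0.193,-1,0],0],[[0.236,-0.0833,0.0367],[-0.193,-1,0],0],[[0.236,-0.0833,0.0367],[-0.193,-1,0],0],[[0.236,-0.0833,0.0367],[-0.193,-1,0],0],[[0.236,-0.0833,0.0367],[-0.193,-1,0],0],[[0.236,-0.0833,0.0367],[-0.193,-1,0],0],[[0.236,-0.0833,0.0367],[-0.193,-1,0],0],[[0.236,-0.0833,0.0367],[-0.193,-1,0],0]]'
python3 - <<'E'
from h import *
s=bot.read_state();print(s['joint_positions'].round(1))
o=np.array([-.0052,0,.1684])
place(o,(.4376,.047),.18);place(o,(.4376,.047),.115)
m,f=grab('wrist','w7');print(m['xyz'].tolist(),m['rotation'].tolist())
E
```

```text
t: 6.27
ee_pos: [0.4644, 0.2256, 0.3786]
eef_rot: [-176.5, -0.2, 70.7]
ft_force: [1.0, -1.2, -1.7]
width: 0.0448
gripper_force: 61.9
t: 6.93
ee_pos: [0.4171, -0.0261, 0.3772]
eef_rot: [-179.5, -45.0, 78.3]
ft_force: [0.4, -0.2, -2.0]
width: 0.0445
gripper_force: 62.0
[-27.    6.5 -21.9  77.   42.8  68.4]
turn [-0.0005, -0.0018, 0.0018] deg 0.5 shift [-0.006, -0.1607, -0.2977] mm 85 TCP [ 0.4156 -0.0663  0.3028]
turn [-0.0005, -0.0018, 0.0018] deg 0.5 shift [-0.006, -0.1607, -0.5577] mm 145 TCP [ 0.4156 -0.0663  0.2378]
[0.4329582980398895, 0.04660545892216031, 0.40656764439050286] [28.465639451781154, 0.38409695803211624, -11.342645268632827]
```

View pics/w7.png

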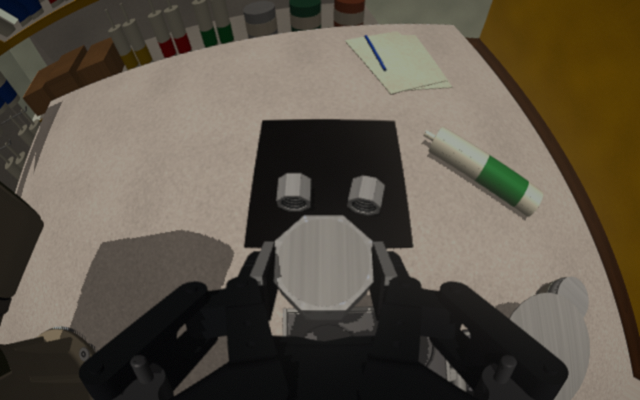

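The cap is rim-down in hand (closed end at (323,262)) and hides the tray from the wrist camera. I'll cross-check the scene and wrist calibrations on the mat corners, then refine the tray position from the scene camera.

```bash
python3 - <<'E'
from h import *
mw=bot.camera_model('wrist')
print('w7 mat',toplane(mw,[[263,120],[395,121],[411,247],[247,247]],.003,True).tolist())
m2=dict(mw);m2['xyz']=np.array([.485015,.22075,.373538]);m2['rotation']=np.array([-16.6148,.0477,-11.915])
print('w2 mat',toplane(m2,[[412,143],[219,142]],.003,True).tolist())
m3=dict(mw);m3['xyz']=np.array([.500523,.346537,.373149]);m3['rotation']=m2['rotation']
print('w3 mat',toplane(m3,[[150+150/2,107/2],[150+541/2,107/2]],.003,True).tolist())
# pan in w2
f=cv2.imread('pics/w2.png');s=cv2.imread('pics/scene0.png')
a=cv2.resize(f[240:350,255:430],None,fx=2.2,fy=2.2,interpolation=cv2.INTER_CUBIC)
b=cv2.resize(s[115:190,228:325],None,fx=4,fy=4,interpolation=cv2.INTER_CUBIC)
h=max(a.shape[0],b.shape[0]);pad=lambda i:cv2.copyMakeBorder(i,0,h-i.shape[0],0,0,0)
im=np.hstack([pad(a),pad(b)]);im=cv2.convertScaleAbs(im,alpha=1.6);cv2.imwrite('pics/t1.png',im);print(im.shape,a.shape)
E
```

```text
w7 mat [[0.3989, 0.4436, 0.003], [0.631, 0.3947, 0.003], [0.5799, 0.1636, 0.003], [0.3533, 0.2096, 0.003]]
w2 mat [[0.5838, 0.1617, 0.003], [0.3509, 0.2129, 0.003]]
w3 mat [[0.3994, 0.4442, 0.003], [0.6308, 0.3952, 0.003]]
(300, 773, 3) (242, 385, 3)
```

View pics/t1.png

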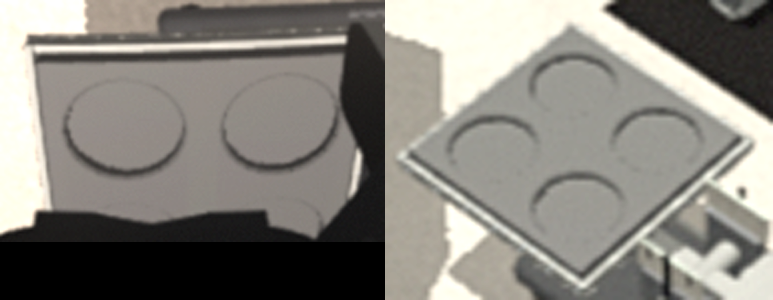

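Tray pose from both cameras: centre ≈ (0.465, 0.007), yaw ≈ −11°. The pocket A rim in the w2 crop is centred at (312,297), which gives (0.437, 0.049). Lowering there.

```bash
python3 - <<'E'
from h import *
o=np.array([-.0052,0,.1684])
for z in(.145,.116): place(o,(.437,.049),z,79,-45.3)
E
```

```text
turn [0.002, -0.0022, 0.0012] deg 0.6 shift [-0.0098, -0.1609, -0.4412] mm 117 TCP [ 0.4149 -0.0649  0.2671]
turn [0.002, -0.0022, 0.0012] deg 0.6 shift [-0.0098, -0.1609, -0.5572] mm 145 TCP [ 0.4149 -0.0649  0.2381]
```

```bash
python3 -m creep '[[[0.002,-0.002,0.001],[-0.01,-0.161,-0.2],0],[[0.002,-0.002,0.001],[-0.01,-0.161,-0.3],0],[[0.002,-0.002,0.001],[-0.01,-0.161,-0.4],0],[[0.002,-0.002,0.001],[-0.01,-0.161,-0.44],0],[[0.002,-0.002,0.001],[-0.01,-0.161,-0.44],0],[[0.002,-0.002,0.001],[-0.01,-0.161,-0.44],0],[[0.002,-0.002,0.001],[-0.01,-0.161,-0.44],0]]'
python3 - <<'E'
from h import *
o=np.array([-.0052,0,.1684])
s=bot.read_state();print(s['ee_pos'],s['eef_rot'],'cap at',s['ee_pos']+R.from_euler('xyz',s['eef_rot'],degrees=True).apply(o))
place(o,(.437,.049),.145,79,-45.3)
m,f=grab('scene','s2');n,g=grab('side','sd2')
print(topix(m,[.437,.049,.145]),topix(n,[.437,.049,.145]))
a=cv2.resize(f[75:200,200:350],None,fx=3,fy=3,interpolation=2)
cv2.imwrite('pics/s2c.png',cv2.convertScaleAbs(a,alpha=1.4)[:,:,::-1])
E
```

```text
t: 7.57
ee_pos: [0.4154, -0.0621, 0.2701]
eef_rot: [179.5, -45.3, 79.7]
ft_force: [0.8, -1.1, -1.5]
width: 0.0447
gripper_force: 61.9
[ 0.41537596 -0.06212774  0.27012461] [179.54294344 -45.26622132  79.6878188 ] cap at [0.43745668 0.05172375 0.14791216]
turn [0.0005, 0.0017, -0.002] deg 0.5 shift [-0.0021, -0.0111, -0.0119] mm 4 TCP [ 0.4149 -0.0649  0.2671]
[[275.10256877 127.24202772]] [[258.85543494 175.63105108]]
```

View pics/s2c.png

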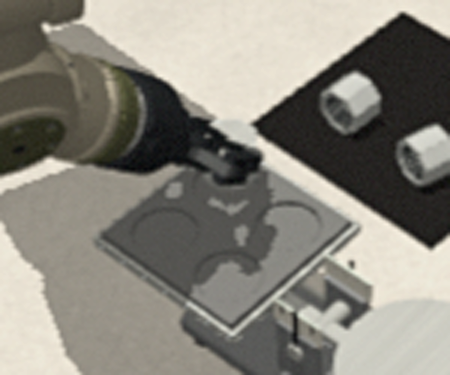

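The cap is over pocket A with the tray clear below it. Descending.

```bash
python3 -m creep '[[[0.0005,0.0017,-0.002],[-0.002,-0.011,-0.02],0],[[0.0005,0.0017,-0.002],[-0.002,-0.011,-0.04],0],[[0.0005,0.0017,-0.002],[-0.002,-0.011,-0.06],0],[[0.0005,0.0017,-0.002],[-0.002,-0.011,-0.08],0],[[0.0005,0.0017,-0.002],[-0.002,-0.011,-0.1],0],[[0.0005,0.0017,-0.002],[-0.002,-0.011,-0.12],0],[[0.0005,0.0017,-0.002],[-0.002,-0.011,-0.128],0],[[0.0005,0.0017,-0.002],[-0.002,-0.011,-0.128],0]]'
python3 - <<'E'
from h import *
o=np.array([-.0052,0,.1684])
s=bot.read_state();print('cap at',s['ee_pos']+R.from_euler('xyz',s['eef_rot'],degrees=True).apply(o))
place(o,(.437,.049),.114,79,-45.3)
E
```

```text
t: 8.33
ee_pos: [0.4145, -0.0659, 0.2371]
eef_rot: [-179.9, -45.4, 78.8]
ft_force: [0.1, -0.7, 0.6]
width: 0.0446
gripper_force: 62.1
cap at [0.43682278 0.04815753 0.11515404]
turn [-0.0006, -0.0002, 0.0008] deg 0.2 shift [0.0016, 0.004, -0.0039] mm 1 TCP [ 0.4149 -0.0649  0.2361]
```

```bash
python3 -m creep '[[[0,0,0],[0,0.004,-0.006],0],[[0,0,0],[0,0.004,-0.012],0],[[0,0,0],[0,0.004,-0.016],0],[[0,0,0],[0,0.004,-0.016],0]]'
python3 - <<'E'
from h import *
m,f=grab('side')
a=cv2.resize(f[130:230,220:400],None,fx=4,fy=4,interpolation=2)
cv2.imwrite('pics/sd3.png',cv2.convertScaleAbs(a,alpha=1.4)[:,:,::-1])
E
```

```text
t: 8.67
ee_pos: [0.4145, -0.0654, 0.2363]
eef_rot: [180.0, -45.5, 78.7]
ft_force: [-11.9, -12.9, 30.2]
width: 0.0449
gripper_force: 65.8
```

View pics/sd3.png

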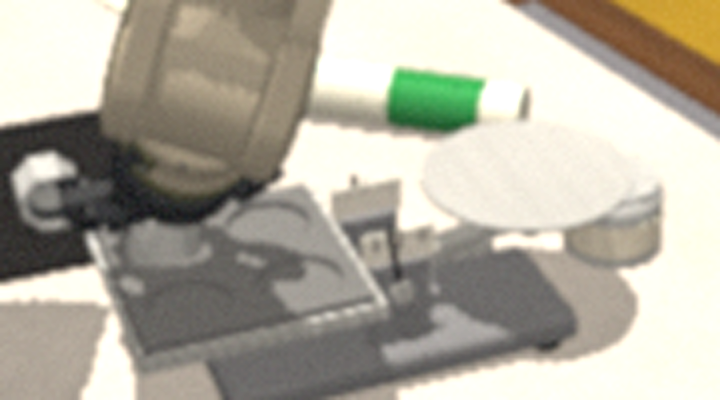

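```bash
python3 -m creep '[[[0,0,0],[0,0,0.014],0],[[0,0,0],[0,0,0.014],0.7],[[0,0,0],[0,0,0.014],0.7],[[0,0,0],[0,0,0.014],0.7],[[0,0,0],[0,0,0.014],0.7],[[0,0,0],[-0.02,-0.1,0.12],0.7],[[0,0,0],[-0.04,-0.2,0.22],0.7],[[0,0,0],[-0.06,-0.3,0.32],1],[[0,0,0],[-0.08,-0.4,0.5],1],[[0,0,0],[-0.08,-0.4,0.65],1],[[0,0,0],[-0.08,-0.4,0.65],1]]'
python3 - <<'E'
from h import *
caps('wrist','w8');m=bot.camera_model('wrist');print(m['xyz'],m['rotation'])
s=cv2.imread('pics/w8.png');print(topix(m,[[.437,.049,.131]],True))
cv2.imwrite('pics/w8c.png',cv2.resize(s[130:330,190:450],None,fx=2.5,fy=2.5,interpolation=2))
E
```

```text
t: 9.63
ee_pos: [0.395, -0.1666, 0.401]
eef_rot: [179.6, -45.2, 79.0]
ft_force: [0.2, -0.6, 0.3]
width: 0.0855
gripper_force: 0.0
wrist px [352. 131.] ctr [529.6 240.6] size [76.6 48.3] ang 65.4
wrist px [294. 129.] ctr [431.7 265.1] size [75.2 47.1] ang 80.6
[ 0.41043256 -0.09345105  0.42894501] [ 28.64134096  -0.20353621 -11.24385387]
[[320.54135758 214.70134254]]
```

View pics/w8c.png

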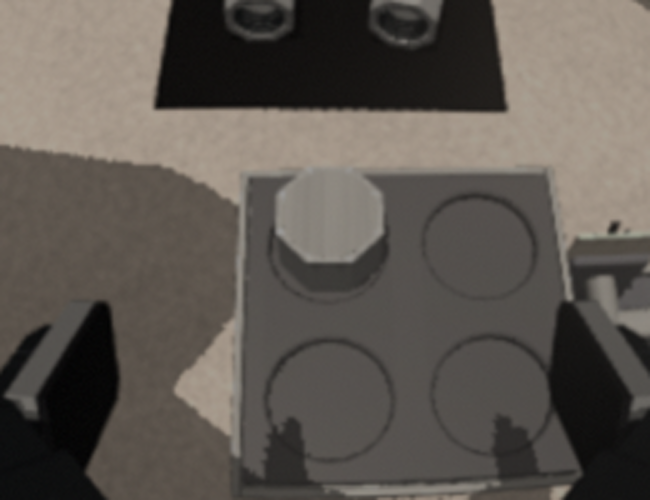

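Cap2 is seated in pocket A, closed end up at (330,215) in the crop. The other pockets are at crop (480,246), (330,401) and (492,394). Next: cap1.

```bash
python3 - <<'E'
from h import *
m=bot.camera_model('wrist')
print(toplane(m,[[322,228],[382,228.4],[322,290.4],[386.8,287.6]],.1013,True).tolist())
pick((.433,.270),78.3,back=.06)
E
```

```text
[[0.438, 0.0461, 0.1013], [0.5064, 0.0317, 0.1013], [0.4239, -0.0255, 0.1013], [0.4931, -0.0375, 0.1013]]
turn [-0.4909, 0.1006, -0.0032] deg 90.2 shift [0.2835, 2.3794, -0.8771] mm 638 TCP [0.4659 0.4287 0.18  ]
```

```bash
python3 -m creep '[[[-0.2455,0.0503,0],[0.1,1,0],1],[[-0.2455,0.0503,0],[0.1,1,0],1],[[-0.2455,0.0503,0],[0.1,1,0],1],[[-0.2455,0.0503,0],[0.1,1,0],1],[[-0.2455,0.0503,0],[0.1,1,0],1],[[-0.2455,0.0503,0],[0.1,1,0],1],[[-0.2455,0.0503,0],[0.1,1,0],1]]'
python3 -m creep '[[[-0.2455,0.0503,0],[0.18,1,-0.3],1],[[-0.2455,0.0503,0],[0.18,1,-0.3],1],[[-0.2455,0.0503,0],[0.18,1,-0.3],1],[[-0.2455,0.0503,0],[0.18,1,-0.3],1],[[-0.2455,0.0503,0],[0.18,1,-0.3],1],[[-0.2455,0.0503,0],[0.18,1,-0.3],1],[[-0.2455,0.0503,0],[0.18,1,-0.3],1]]'
python3 - <<'E'
from h import *
pick((.433,.270),78.3,back=.06)
E
```

```text
t: 10.27
ee_pos: [0.4179, 0.0938, 0.3953]
eef_rot: [-179.7, -0.1, 79.6]
ft_force: [-0.4, -0.2, 0.4]
width: 0.0855
gripper_force: 0.0
t: 10.85
ee_pos: [0.4635, 0.3404, 0.312]
eef_rot: [-178.7, 45.6, 79.6]
ft_force: [-1.1, -1.1, -2.0]
width: 0.0855
gripper_force: 0.0
turn [0.0023, -0.0057, -0.0021] deg 1.2 shift [0.0094, 0.3531, -0.5277] mm 159 TCP [0.4659 0.4287 0.18  ]
```

```bash
python3 -m creep '[[[0.002,-0.0057,-0.002],[0.01,0.2,-0.1],1],[[0.002,-0.0057,-0.002],[0.01,0.3,-0.25],1],[[0.002,-0.0057,-0.002],[0.01,0.353,-0.4],1],[[0.002,-0.0057,-0.002],[0.01,0.353,-0.528],1],[[0.002,-0.0057,-0.002],[0.01,0.353,-0.528],1],[[0.002,-0.0057,-0.002],[0.01,0.353,-0.528],1],[[0.002,-0.0057,-0.002],[0.01,0.353,-0.528],1]]'
python3 - <<'E'
from h import *
pick((.433,.270),78.3)
m,f=caps('wrist','w9');h=np.radians(78.3)
print('closed end pred',topix(m,[.433+.018*np.cos(h),.27+.018*np.sin(h),.026],True))
g=cv2.cvtColor(f,cv2.COLOR_RGB2GRAY)
b=(g>70).astype(np.uint8);b[:, :230]=0;b[:,410:]=0
for q in cv2.findContours(b,0,1)[0]:
    if 800<cv2.contourArea(q)<9000: print(cv2.boundingRect(q),cv2.contourArea(q))
E
```

```text
t: 11.43
ee_pos: [0.4667, 0.423, 0.1896]
eef_rot: [179.4, 44.4, 77.6]
ft_force: [0.2, 0.1, 2.2]
width: 0.0856
gripper_force: 0.0
turn [-0.0027, 0.003, 0.0014] deg 0.8 shift [-0.0377, -0.1434, -0.2082] mm 64 TCP [0.4573 0.3871 0.1376]
wrist px [462. 168.] ctr [498.1 343.6] size [158.9 137.9] ang 75.1
closed end pred [[317.48460642 205.17906688]]
```

```bash
cat >> h.py <<'E'
def blob(f,p,thr=40,rad=45):
    g=cv2.cvtColor(f,cv2.COLOR_RGB2GRAY);x,y=np.int32(p)
    k=np.zeros_like(g);cv2.circle(k,(int(x),int(y)),rad,1,-1)
    n,l,st,c=cv2.connectedComponentsWithStats(((g>thr)&(k>0)).astype(np.uint8))
    for i in range(1,n):
        if st[i,4]>150: print('blob',st[i].tolist(),c[i].round(1))
E
python3 - <<'E'
from h import *
f=cv2.imread('pics/w9.png')[:,:,::-1].copy()
g=cv2.cvtColor(f,cv2.COLOR_RGB2GRAY);print(g[120:300:10,240:400:8])
E
```

```text
[[ 18  17  19  17  18  21  32  31  31  32  32  31  31  33  32  32  33  31
   31  31]
 [ 18  19  18  19  19  17  19  32  31  32  31  32  32  32  32  32  31  32
   32  32]
 [ 18  19  19  19  19  19  32  31  33  32  33  33  32  32  32  32  32  33
   32  32]
 [ 16  17  17  18  18  24  33  32  32  31  33  33  33  33  33  33  34  33
   34  32]
 [ 18  17  17  19  28  32  33  32  32  32  33  33  35  34  34  34  35  34
   35  35]
 [ 17  19  17  33  32  31  32  33  34  32  34  34  34  34  35  35  36  36
   36  36]
 [ 19  20  31  31  31  33  24  69 114 113 119 114 117  25  26  38  37  37
   37  37]
 [ 26  32  32  31  33  33 118 114 113 114 119 114 114 115  63  40  40  41
   40  40]
 [ 33  34  33  34  35  46 118 116 113 113 118 116 114 114 123  43  44  44
   43  44]
 [ 32  34  34  35  37  73 120 115 115 114 119 116 115 115 123  49  49  47
   48  48]
 [ 97  35  36  37  39 105 123 117 118 116 119 117 116 116 132  51  51  52
   52  50]
 [242 191 180 171 165 149 208 125 119 117 121 120 118 177 194 205 208 232
  237 235]
 [243 240 240 240 244 243 209 205 222 218 216 227 195 195 240 240 240 239
  240 241]
 [244 243 243 242 243 243 241 226 234 234 234 231 196 241 243 242 240 241
  241 240]
 [244 242 243 242 243 243 242 243 243 243 243 244 222 160 164 161 159 159
  158 158]
 [241 241 241 240 240 242 242 241 240 242 243 241 188 163 162 163 159  77
   54 119]
 [242 243 241 242 242 241 243 242 243 243 243 243 181 164 164 162 120  93
   92  90]
 [241 241 243 241 241 240 241 241 240 241 240 240 240 239 239 240  82 101
  100 119]]
```

The closed end is centred at (318,206) against a predicted (317,205), so cap1 has not moved. Grasping.

```bash
python3 -m creep '[[[-0.0027,0.003,0.0014],[-0.02,-0.08,-0.1],1],[[-0.0027,0.003,0.0014],[-0.038,-0.143,-0.195],1],[[-0.0027,0.003,0.0014],[-0.038,-0.143,-0.195],1],[[-0.0027,0.003,0.0014],[-0.038,-0.143,-0.195],1],[[-0.0027,0.003,0.0014],[-0.038,-0.143,-0.195],0],[[-0.0027,0.003,0.0014],[-0.038,-0.143,-0.195],0],[[-0.0027,0.003,0.0014],[-0.038,-0.143,-0.195],0],[[-0.0027,0.003,0.0014],[-0.038,-0.143,-0.195],0],[[-0.0027,0.003,0.0014],[-0.038,-0.143,-0.195],0],[[-0.0027,0.003,0.0014],[-0.038,-0.143,-0.195],0],[[-0.0027,0.003,0.0014],[-0.038,-0.143,-0.195],0],[[-0.0027,0.003,0.0014],[-0.038,-0.143,-0.195],0]]' 60
python3 - <<'E'
from h import *
s=bot.read_state();print(s['ee_pos'].round(4),s['eef_rot'].round(2))
inhand([.433,.27,.026],s['ee_pos'],s['eef_rot'])
E
python3 -m creep '[[[0,0,0],[0,0,0.2],0],[[0,0,0],[0,0,0.4],0],[[0,0,0],[0,0,0.6],0],[[0,0,0],[0,0,0.8],0],[[0,0,0],[0,0,0.85],0],[[0,0,0],[0,0,0.85],0]]'
python3 - <<'E'
from h import *
s=bot.read_state();m,f=grab('wrist');g=cv2.cvtColor(f,cv2.COLOR_RGB2GRAY)
print(g[200:330:8,240:400:8])
E
```

```text
t: 12.48
ee_pos: [0.4579, 0.3888, 0.1421]
eef_rot: [179.7, 44.8, 78.2]
ft_force: [-0.4, 3.4, 6.9]
width: 0.0446
gripper_force: 62.4
[0.4579 0.3888 0.1421] [179.75  44.77  78.17]
cap in tool [-0.0044 -0.0008  0.1679]
t: 12.98
ee_pos: [0.4575, 0.3881, 0.3614]
eef_rot: [179.4, 44.5, 77.9]
ft_force: [-0.1, 0.4, -1.6]
width: 0.0445
gripper_force: 62.1
[[158 157 160 159 159 157 157 158 156 155 157 117  81  82  82  79  80  80
   81  81]
 [158 159 158 162 163 162 157 159 157 157 160 116  81  64  66  68  65  52
   80  78]
 [157 159 157 161 162 163 161 160  71  67  69  69  66  67  65  68  66  65
   80  70]
 [155 155 156 158 161 161 163  67  62  64  66  66  64  65  67 119 131  61
   80  79]
 [159 158 157 158 157 160  66  63  62  63  66  65  63  65  61  65 133 123
   52  80]
 [163 159 156 152 149  66  64  63  61  63  65  65  63  64  61  62  67 118
   75  66]
 [160 161 157  44  24  63  65  63  61  62  66  64  62  62  61  62  64  45
   52 133]
 [158  52  16  46  14  62  62  62  61  62  64  63  62  62  60  61  63  19
   46  19]
 [158  13  44  46  12  62  62  61  61  61  65  64  62  62  61  60  61  18
   46  37]
 [ 41  11  45  16  14  62  62  61  61  61  63  63  61  62  61  59  63  17
   40  45]
 [ 11  11  37  16  16  64  61  61  60  60  64  63  61  61  60  59  62  15
   47  20]
 [ 11  12  13  16  13 103  61  60  59  60  63  61  61  60  60  62  83  16
   19  16]
 [ 12  10  11  15  11  77 102  63  59  60  62  62  60  60  64 105  79  15
   15  16]
 [ 10  11  10  12  12  79  79  94  65  62  63  62  63  64 105  79  78  13
   14  15]
 [ 10  10  11  11  54  78  78  79 142 140 141 139 136 121  78  79  78  13
   14  13]
 [  9  13   8  11  77  76  77  77  79  83  82  83  83  80  79  78  78  60
   11  13]
 [  8  10   9  11  77  76  76  78  77  77  75  76  77  70  64  57  52  39
   13  12]]
```

```bash
python3 - <<'E'
from h import *
o=np.array([-.0044,0,.1679])
for z in(.24,.15): place(o,(.507,.0338),z,79,-45.2)
E
```

```text
turn [0.4888, -0.0963, 0.0048] deg 89.7 shift [0.1087, -1.8736, 0.0114] mm 469 TCP [ 0.4849 -0.0801  0.3614]
turn [0.4888, -0.0963, 0.0048] deg 89.7 shift [0.1087, -1.8736, -0.3486] mm 477 TCP [ 0.4849 -0.0801  0.2714]
```

```bash
python3 -m creep '[[[0.2444,-0.048,0.0024],[0.054,-0.94,0.1],0],[[0.2444,-0.048,0.0024],[0.054,-0.94,0.1],0],[[0.2444,-0.048,0.0024],[0.054,-0.94,0.1],0],[[0.2444,-0.048,0.0024],[0.054,-0.94,0.1],0],[[0.2444,-0.048,0.0024],[0.054,-0.94,0.1],0],[[0.2444,-0.048,0.0024],[0.054,-0.94,0.1],0],[[0.2444,-0.048,0.0024],[0.054,-0.94,0.1],0]]'
python3 -m creep '[[[0.2444,-0.048,0.0024],[0.054,-0.94,-0.09],0],[[0.2444,-0.048,0.0024],[0.054,-0.94,-0.09],0],[[0.2444,-0.048,0.0024],[0.054,-0.94,-0.09],0],[[0.2444,-0.048,0.0024],[0.054,-0.94,-0.09],0],[[0.2444,-0.048,0.0024],[0.054,-0.94,-0.09],0],[[0.2444,-0.048,0.0024],[0.054,-0.94,-0.09],0],[[0.2444,-0.048,0.0024],[0.054,-0.94,-0.09],0],[[0.2444,-0.048,0.0024],[0.054,-0.94,-0.09],0]]'
python3 - <<'E'
from h import *
o=np.array([-.0044,0,.1679])
for z in(.14,.115): place(o,(.507,.0338),z,79,-45.2)
E
```

```text
t: 13.62
ee_pos: [0.4707, 0.1478, 0.3778]
eef_rot: [-179.9, -0.2, 78.4]
ft_force: [-0.6, -0.0, -2.1]
width: 0.0445
gripper_force: 62.0
t: 14.28
ee_pos: [0.4843, -0.0851, 0.3523]
eef_rot: [-179.5, -44.9, 78.7]
ft_force: [-0.1, -0.0, -2.9]
width: 0.0444
gripper_force: 62.0
turn [0.0013, -0.0024, -0.0006] deg 0.5 shift [0.0022, 0.0198, -0.3635] mm 91 TCP [ 0.4849 -0.0801  0.2614]
turn [0.0013, -0.0024, -0.0006] deg 0.5 shift [0.0022, 0.0198, -0.4635] mm 116 TCP [ 0.4849 -0.0801  0.2364]
```

```bash
python3 -m creep '[[[0.0013,-0.0024,-0.0006],[0.002,0.02,-0.12],0],[[0.0013,-0.0024,-0.0006],[0.002,0.02,-0.24],0],[[0.0013,-0.0024,-0.0006],[0.002,0.02,-0.34],0],[[0.0013,-0.0024,-0.0006],[0.002,0.02,-0.364],0],[[0.0013,-0.0024,-0.0006],[0.002,0.02,-0.364],0],[[0.0013,-0.0024,-0.0006],[0.002,0.02,-0.364],0]]'
python3 - <<'E'
from h import *
o=np.array([-.0044,0,.1679])
s=bot.read_state();print('cap at',s['ee_pos']+R.from_euler('xyz',s['eef_rot'],degrees=True).apply(o))
for z in(.122,.115): place(o,(.507,.0338),z,79,-45.2)
E
```

```text
t: 14.78
ee_pos: [0.485, -0.0765, 0.2648]
eef_rot: [179.6, -45.1, 79.7]
ft_force: [-0.3, -0.2, -2.0]
width: 0.0444
gripper_force: 61.9
cap at [0.50701754 0.03719291 0.14306759]
turn [0.001, 0.0015, -0.002] deg 0.5 shift [-0.0006, -0.0146, -0.0853] mm 22 TCP [ 0.4849 -0.0801  0.2434]
turn [0.001, 0.0015, -0.002] deg 0.5 shift [-0.0006, -0.0146, -0.1133] mm 29 TCP [ 0.4849 -0.0801  0.2364]
```

```bash
python3 -m creep '[[[0.001,0.0015,-0.002],[0,-0.0146,-0.02],0],[[0.001,0.0015,-0.002],[0,-0.0146,-0.04],0],[[0.001,0.0015,-0.002],[0,-0.0146,-0.06],0],[[0.001,0.0015,-0.002],[0,-0.0146,-0.08],0],[[0.001,0.0015,-0.002],[0,-0.0146,-0.095],0],[[0.001,0.0015,-0.002],[0,-0.0146,-0.105],0],[[0.001,0.0015,-0.002],[0,-0.0146,-0.11],0],[[0.001,0.0015,-0.002],[0,-0.0146,-0.11],0]]'
python3 - <<'E'
from h import *
o=np.array([-.0044,0,.1679])
s=bot.read_state();print('cap at',s['ee_pos']+R.from_euler('xyz',s['eef_rot'],degrees=True).apply(o))
E
```

```text
t: 15.45
ee_pos: [0.4848, -0.081, 0.2366]
eef_rot: [-180.0, -45.2, 78.9]
ft_force: [0.7, -0.4, -1.7]
width: 0.0447
gripper_force: 62.0
cap at [0.50716573 0.0329274  0.11525387]
```

```bash
python3 -m creep '[[[0,0,0],[0,0.002,-0.004],0],[[0,0,0],[0,0.002,-0.008],0],[[0,0,0],[0,0.002,-0.01],0],[[0,0,0],[0,0.002,-0.01],0]]'
```

```text
t: 15.78
ee_pos: [0.4848, -0.0808, 0.2362]
eef_rot: [179.9, -45.3, 78.9]
ft_force: [-7.2, -6.4, 14.2]
width: 0.0445
gripper_force: 64.1
```

```bash
python3 -m creep '[[[0,0,0],[0,0,0.008],0],[[0,0,0],[0,0,0.008],0.62],[[0,0,0],[0,0,0.008],0.62],[[0,0,0],[0,0,0.008],0.62],[[0,0,0],[0,0,0.008],0.62],[[0,0,0],[-0.02,-0.1,0.12],0.62],[[0,0,0],[-0.04,-0.2,0.22],0.62],[[0,0,0],[-0.06,-0.3,0.32],1],[[0,0,0],[-0.08,-0.4,0.5],1],[[0,0,0],[-0.08,-0.4,0.65],1],[[0,0,0],[-0.08,-0.4,0.65],1]]'
python3 - <<'E'
from h import *
caps('wrist','w10');m=bot.camera_model('wrist')
print('pred tops',topix(m,[[.437,.048,.1313],[.507,.033,.1313]],True).round(1).tolist())
f=cv2.imread('pics/w10.png')[:,:,::-1].copy()
for p in topix(m,[[.437,.048,.1313],[.507,.033,.1313]],True): blob(f,p,115,32)
pick((.531,.2445),65.5,back=.06)
E
```

```text
t: 16.7
ee_pos: [0.4654, -0.1823, 0.4026]
eef_rot: [179.4, -45.1, 79.2]
ft_force: [0.8, -0.1, -0.2]
width: 0.0852
gripper_force: 0.0
wrist px [310. 130.] ctr [529.9 240.8] size [74.4 49.3] ang 64.9
pred tops [[254.1, 213.4], [319.7, 214.7]]
blob [224, 181, 58, 51, 1788] [255.  205.7]
blob [292, 182, 55, 53, 1913] [320.1 208. ]
turn [-0.4767, 0.1552, -0.0597] deg 90.9 shift [0.5309, 2.2954, -0.8829] mm 629 TCP [0.5982 0.3919 0.18  ]
```

```bash
python3 -m creep '[[[-0.238,0.0776,-0.03],[0.2,1,0],1],[[-0.238,0.0776,-0.03],[0.2,1,0],1],[[-0.238,0.0776,-0.03],[0.2,1,0],1],[[-0.238,0.0776,-0.03],[0.2,1,0],1],[[-0.238,0.0776,-0.03],[0.2,1,0],1],[[-0.238,0.0776,-0.03],[0.2,1,0],1],[[-0.238,0.0776,-0.03],[0.2,1,0],1]]'
python3 -m creep '[[[-0.238,0.0776,-0.03],[0.32,1,-0.2],1],[[-0.238,0.0776,-0.03],[0.32,1,-0.2],1],[[-0.238,0.0776,-0.03],[0.32,1,-0.2],1],[[-0.238,0.0776,-0.03],[0.32,1,-0.2],1],[[-0.238,0.0776,-0.03],[0.32,1,-0.2],1],[[-0.238,0.0776,-0.03],[0.32,1,-0.2],1],[[-0.238,0.0776,-0.03],[0.32,1,-0.2],1]]'
python3 - <<'E'
from h import *
pick((.531,.2445),65.5,back=.06)
E
```

```text
t: 17.33
ee_pos: [0.5146, 0.0768, 0.396]
eef_rot: [-177.1, -0.1, 72.5]
ft_force: [-0.5, -0.3, 0.1]
width: 0.0851
gripper_force: 0.0
t: 17.92
ee_pos: [0.5942, 0.3236, 0.3424]
eef_rot: [-179.7, 45.2, 65.5]
ft_force: [1.4, 0.6, -0.3]
width: 0.0856
gripper_force: 0.0
turn [0.0005, -0.0015, 0.0013] deg 0.4 shift [0.016, 0.2734, -0.6494] mm 176 TCP [0.5982 0.3919 0.18  ]
```

```bash
python3 -m creep '[[[0,-0.0015,0.001],[0.016,0.15,-0.1],1],[[0,-0.0015,0.001],[0.016,0.25,-0.25],1],[[0,-0.0015,0.001],[0.016,0.273,-0.4],1],[[0,-0.0015,0.001],[0.016,0.273,-0.55],1],[[0,-0.0015,0.001],[0.016,0.273,-0.65],1],[[0,-0.0015,0.001],[0.016,0.273,-0.65],1],[[0,-0.0015,0.001],[0.016,0.273,-0.65],1],[[0,-0.0015,0.001],[0.016,0.273,-0.65],1]]'
python3 - <<'E'
from h import *
m,f=grab('wrist','w11');h=np.radians(65.5)
p=topix(m,[.531+.018*np.cos(h),.2445+.018*np.sin(h),.026],True)[0];print(p)
g=cv2.cvtColor(f,cv2.COLOR_RGB2GRAY);x,y=p.astype(int);print(g[y-56:y+57:8,x-72:x+80:8])
pick((.531,.2445),65.5)
E
```

```text
t: 18.58
ee_pos: [0.5989, 0.3879, 0.1855]
eef_rot: [179.8, 44.6, 65.1]
ft_force: [0.0, -0.3, 0.0]
width: 0.0856
gripper_force: 0.0
[318.44908663 211.50093917]
[[ 16  20  30  31  31  32  31  31  33  33  33  32  33  34  35  36  38  41
   45]
 [ 17  27  31  31  31  32  32  31  32  33  33  34  33  35  36  37  39  42
   45]
 [ 17  31  31  31  30  32  32  32  33  33  34  35  36  36  37  38  41  43
   46]
 [ 30  30  30  30  32  30  20  20  44  45  46  33  25  26  27  39  42  44
   47]
 [ 32  32  31  29  31  31  31 114 112 115 116 115  86  28  38  41  44  47
   49]
 [ 30  32  32  31  33  63 115 111 111 115 115 115 112 110  40  44  45  49
   53]
 [ 31  30  32  31  33 118 114 111 113 115 116 116 114 114  44  46  49  52
   55]
 [ 32  31  33  33  34 115 113 111 113 116 114 115 115 115  45  48  50  53
   56]
 [ 32  33  33  34  36 117 113 111 114 118 116 117 117 116  52  50  52  55
   58]
 [ 32  34  35  35  37 120 113 112 114 118 117 117 117 120  55  85 142 224
  236]
 [ 34  33  35  42  53 204 126 113 115 119 118 118 121 191 238 237 238 240
  239]
 [240 241 240 241 241 234 203 129 124 123 122 125 195 190 239 238 239 241
  240]
 [240 241 239 241 241 240 214 200 231 233 230 227 194 237 238 238 237 237
  238]
 [242 243 242 243 240 240 242 211 232 233 230 211 228 171 153 151 151 153
  149]
 [242 243 242 243 242 242 157 161 161 158 156 158 152 155 153 153 153 152
  152]]
turn [-0.0019, 0.0023, 0.0013] deg 0.6 shift [-0.0747, -0.1382, -0.1962] mm 63 TCP [0.5806 0.3533 0.1376]
```

The cap is where predicted, at (318,213). Grasping.

```bash
python3 -m creep '[[[-0.002,0.0023,0.0013],[-0.04,-0.08,-0.1],1],[[-0.002,0.0023,0.0013],[-0.075,-0.138,-0.183],1],[[-0.002,0.0023,0.0013],[-0.075,-0.138,-0.183],1],[[-0.002,0.0023,0.0013],[-0.075,-0.138,-0.183],1],[[-0.002,0.0023,0.0013],[-0.075,-0.138,-0.183],0],[[-0.002,0.0023,0.0013],[-0.075,-0.138,-0.183],0],[[-0.002,0.0023,0.0013],[-0.075,-0.138,-0.183],0],[[-0.002,0.0023,0.0013],[-0.075,-0.138,-0.183],0],[[-0.002,0.0023,0.0013],[-0.075,-0.138,-0.183],0],[[-0.002,0.0023,0.0013],[-0.075,-0.138,-0.183],0],[[-0.002,0.0023,0.0013],[-0.075,-0.138,-0.183],0],[[-0.002,0.0023,0.0013],[-0.075,-0.138,-0.183],0]]' 60
python3 - <<'E'
from h import *
s=bot.read_state();print(s['ee_pos'].round(4),s['eef_rot'].round(2))
inhand([.531,.2445,.026],s['ee_pos'],s['eef_rot'])
E
python3 -m creep '[[[0,0,0],[0,0,0.2],0],[[0,0,0],[0,0,0.4],0],[[0,0,0],[0,0,0.6],0],[[0,0,0],[0,0,0.8],0],[[0,0,0],[0,0,0.95],0],[[0,0,0],[0,0,0.95],0]]'
python3 - <<'E'
from h import *
m,f=grab('wrist');g=cv2.cvtColor(f,cv2.COLOR_RGB2GRAY)
print(g[200:330:8,270:380:8])
E
```

```text
t: 19.63
ee_pos: [0.5809, 0.3544, 0.1404]
eef_rot: [179.9, 44.9, 65.5]
ft_force: [2.2, 4.3, 4.8]
width: 0.0449
gripper_force: 62.7
[0.5809 0.3544 0.1404] [179.89  44.94  65.49]
cap in tool [-0.0046 -0.0002  0.1663]
t: 20.13
ee_pos: [0.5796, 0.3533, 0.3808]
eef_rot: [179.9, 44.9, 65.4]
ft_force: [0.8, -0.0, -0.9]
width: 0.0449
gripper_force: 61.9
[[164 163 159 131  66  66  68  66  67  82  82  59  65  70]
 [162 161 163 162  73 100 133 121  69  82  81 104 133 137]
 [161 163 165 165 128  79  81  82  80  72  76  85 133 132]
 [161 162 162  94  64  64  64  66  66  64  67  92 117 152]
 [157 158  72  64  62  64  64  66  65  64  64  68  73 159]
 [159  65  65  64  62  63  64  66  63  63  64  62  68 150]
 [ 45  65  65  64  61  63  64  65  64  64  63  62  64  35]
 [ 16  64  66  64  61  62  63  65  64  62  63  62  64  21]
 [ 14  63  65  63  60  62  63  64  64  62  62  61  62  24]
 [ 13  63  64  63  59  62  62  63  63  62  63  61  63  28]
 [ 12  67  63  62  60  62  62  64  63  62  61  61  62  38]
 [ 12  90  64  62  60  61  62  63  61  61  62  61  64  17]
 [  9  76  83  62  58  60  61  62  62  61  60  66  79  17]
 [ 11  77  76  82  64  59  62  62  62  65  63  89  78  15]
 [ 11  78  78  78 123 123 123 121 120 124  87  78  78  61]
 [ 58  78  81  80  80 132 133 131 129  91  78  77  75  71]
 [ 36  52  51  52  50  52  53  55  55  55  52  52  59  60]]
```

```bash
python3 - <<'E'
from h import *
o=np.array([-.0046,0,.1663])
place(o,(.4225,-.0225),.21,79,-45.1)
E
```

```text
turn [0.4766, -0.1511, 0.0599] deg 90.6 shift [-0.7141, -1.9514, -0.222] mm 522 TCP [ 0.4006 -0.1349  0.3306]
```

```bash
python3 -m creep '[[[0.238,-0.0755,0.03],[-0.357,-0.976,0.05],0],[[0.238,-0.0755,0.03],[-0.357,-0.976,0.05],0],[[0.238,-0.0755,0.03],[-0.357,-0.976,0.05],0],[[0.238,-0.0755,0.03],[-0.357,-0.976,0.05],0],[[0.238,-0.0755,0.03],[-0.357,-0.976,0.05],0],[[0.238,-0.0755,0.03],[-0.357,-0.976,0.05],0],[[0.238,-0.0755,0.03],[-0.357,-0.976,0.05],0],[[0.238,-0.0755,0.03],[-0.357,-0.976,0.05],0]]'
python3 -m creep '[[[0.238,-0.0755,0.03],[-0.357,-0.976,0],0],[[0.238,-0.0755,0.03],[-0.357,-0.976,0],0],[[0.238,-0.0755,0.03],[-0.357,-0.976,0],0],[[0.238,-0.0755,0.03],[-0.357,-0.976,0],0],[[0.238,-0.0755,0.03],[-0.357,-0.976,0],0],[[0.238,-0.0755,0.03],[-0.357,-0.976,0],0],[[0.238,-0.0755,0.03],[-0.357,-0.976,-0.1],0],[[0.238,-0.0755,0.03],[-0.357,-0.976,-0.2],0],[[0.238,-0.0755,0.03],[-0.357,-0.976,-0.2],0]]'
python3 - <<'E'
from h import *
o=np.array([-.0046,0,.1663])
for z in(.14,): place(o,(.4225,-.0225),z,79,-45.1)
E
```

```text
t: 20.85
ee_pos: [0.4872, 0.1043, 0.3888]
eef_rot: [-177.1, 0.1, 72.1]
ft_force: [-1.4, -0.0, -2.6]
width: 0.0448
gripper_force: 62.0
t: 21.6
ee_pos: [0.4011, -0.1362, 0.3346]
eef_rot: [-179.4, -44.7, 78.8]
ft_force: [-0.2, 0.8, -2.3]
width: 0.0449
gripper_force: 62.0
turn [0.002, -0.0027, -0.0011] deg 0.6 shift [-0.0018, 0.0052, -0.2959] mm 74 TCP [ 0.4006 -0.1349  0.2606]
```

```bash
python3 -m creep '[[[0.002,-0.0027,-0.001],[-0.002,0.005,-0.12],0],[[0.002,-0.0027,-0.001],[-0.002,0.005,-0.22],0],[[0.002,-0.0027,-0.001],[-0.002,0.005,-0.28],0],[[0.002,-0.0027,-0.001],[-0.002,0.005,-0.28],0],[[0.002,-0.0027,-0.001],[-0.002,0.005,-0.28],0],[[0.002,-0.0027,-0.001],[-0.002,0.005,-0.28],0]]'
python3 - <<'E'
from h import *
o=np.array([-.0046,0,.1663])
place(o,(.4225,-.0225),.115,79,-45.1)
E
```

```text
t: 22.1
ee_pos: [0.4019, -0.1333, 0.2699]
eef_rot: [179.4, -45.0, 79.7]
ft_force: [0.6, 0.2, -2.2]
width: 0.0452
gripper_force: 62.1
turn [0.0011, 0.0023, -0.0014] deg 0.5 shift [-0.0051, -0.0068, -0.1371] mm 34 TCP [ 0.4006 -0.1349  0.2356]
```

```bash
python3 -m creep '[[[0.001,0.0023,-0.0014],[-0.005,-0.007,-0.03],0],[[0.001,0.0023,-0.0014],[-0.005,-0.007,-0.06],0],[[0.001,0.0023,-0.0014],[-0.005,-0.007,-0.08],0],[[0.001,0.0023,-0.0014],[-0.005,-0.007,-0.1],0],[[0.001,0.0023,-0.0014],[-0.005,-0.007,-0.115],0],[[0.001,0.0023,-0.0014],[-0.005,-0.007,-0.125],0],[[0.001,0.0023,-0.0014],[-0.005,-0.007,-0.133],0],[[0.001,0.0023,-0.0014],[-0.005,-0.007,-0.133],0]]'
python3 - <<'E'
from h import *
o=np.array([-.0046,0,.1663])
s=bot.read_state();print('cap at',s['ee_pos']+R.from_euler('xyz',s['eef_rot'],degrees=True).apply(o))
E
```

```text
t: 22.77
ee_pos: [0.3998, -0.1352, 0.2352]
eef_rot: [-179.9, -45.2, 78.8]
ft_force: [-0.4, 1.4, -0.8]
width: 0.0449
gripper_force: 62.2
cap at [ 0.42174852 -0.02262014  0.11471667]
```

```bash
python3 -m creep '[[[0,0,0],[0.002,0,-0.004],0],[[0,0,0],[0.002,0,-0.008],0],[[0,0,0],[0.002,0,-0.008],0]]'
python3 -m creep '[[[0,0,0],[0,0,0.006],0],[[0,0,0],[0,0,0.006],0.65],[[0,0,0],[0,0,0.006],0.65],[[0,0,0],[0,0,0.006],0.65],[[0,0,0],[0,0,0.006],0.65],[[0,0,0],[-0.02,-0.1,0.12],0.65],[[0,0,0],[-0.04,-0.2,0.22],0.65],[[0,0,0],[-0.06,-0.3,0.32],1],[[0,0,0],[-0.06,-0.3,0.5],1],[[0,0,0],[-0.06,-0.3,0.62],1],[[0,0,0],[-0.06,-0.3,0.62],1]]'
python3 - <<'E'
from h import *
m,f=caps('wrist','w12')
P=[[.437,.048,.1313],[.507,.033,.1313],[.422,-.0225,.1313]]
for p in topix(m,P,True): print(p); blob(f,p,115,30)
E
```

```text
t: 23.02
ee_pos: [0.3999, -0.1352, 0.2348]
eef_rot: [-179.8, -45.2, 78.7]
ft_force: [-8.4, -5.1, 16.9]
width: 0.0448
gripper_force: 64.3
t: 23.93
ee_pos: [0.386, -0.2112, 0.3936]
eef_rot: [179.6, -44.9, 79.1]
ft_force: [0.8, -0.1, -0.2]
width: 0.0853
gripper_force: 0.0
[320.96827929 174.86085119]
blob [293, 148, 55, 44, 1737] [321.1 167.9]
[384.02917258 176.15608469]
blob [357, 147, 58, 47, 1786] [386.7 169.9]
[319.72546629 234.73364869]
blob [299, 215, 45, 42, 1553] [321. 235.]
```

All three caps pressed home at consistent heights. Next I'll compute the weight positions from w1.

```bash
python3 - <<'E'
from h import *
m=bot.camera_model('wrist');m['xyz']=np.array([.433918,-.228459,.373635]);m['rotation']=np.array([-16.56985,.06845,-11.92371])
f=cv2.imread('pics/w1.png');hsv=cv2.cvtColor(f,cv2.COLOR_BGR2HSV);g=f.max(2)
names={'w500':(397,131,.067),'w200x':(450,126,.055),'w200y':(451,178,.055),'w100':(399,187,.049),'w50':(425,223,.043)}
b=((hsv[...,1]<50)).astype(np.uint8)
for n,(u,v,z) in names.items():
    k=np.zeros_like(b);cv2.circle(k,(u,v),26,1,-1)
    c,l,st,cc=cv2.connectedComponentsWithStats(b*k); i=l[v,u]
    print(n,'knob@',toplane(m,[[u,v]],z,True)[0],'blob',st[i].tolist(),cc[i].round(1))
print('block',toplane(m,[[362,103],[466,97],[468,238],[374,248]],.022,True).tolist())
sub=cv2.resize(f[90:255,350:480],None,fx=3.6,fy=3.6,interpolation=cv2.INTER_CUBIC)
w=cv2.imread('pics/w12.png')[110:310,230:430];w=cv2.resize(w,None,fx=1.65,fy=1.65)
im=np.zeros((594,800,3),np.uint8);im[:594,:468]=sub[:594,:468];im[:330,470:800]=w
cv2.imwrite('pics/comp.png',cv2.convertScaleAbs(im,alpha=1.5))
E
```

```text
w500 knob@ [ 0.5021 -0.2623  0.067 ] blob [373, 113, 42, 39, 1283] [393.6 131.3]
w200x knob@ [ 0.565  -0.2678  0.055 ] blob [429, 115, 31, 28, 632] [444.8 127.8]
w200y knob@ [ 0.5588 -0.3254  0.055 ] blob [432, 165, 29, 28, 541] [447.6 179.2]
w100 knob@ [ 0.4985 -0.3254  0.049 ] blob [384, 176, 23, 24, 421] [395. 188.]
w50 knob@ [ 0.5254 -0.3772  0.043 ] blob [414, 214, 19, 21, 271] [423.4 224.2]
block [[0.4781, -0.2285, 0.022], [0.6059, -0.24, 0.022], [0.5907, -0.4226, 0.022], [0.4617, -0.4058, 0.022]]
```

View pics/comp.png

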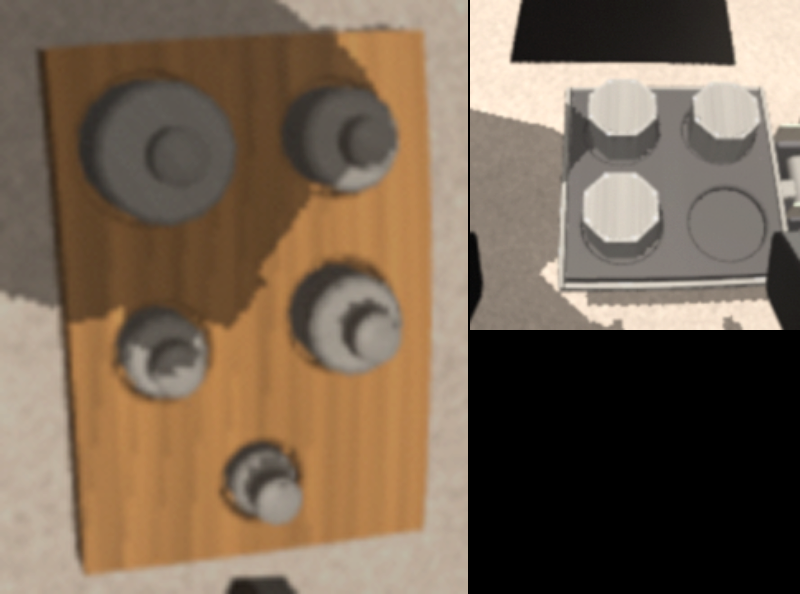

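w12 crop: three caps rim-down in three pockets, with the fourth pocket empty. Refined knob tops in w1: w500 (399,133), w100 (399,189), w50 (427,229), w200s (452,129) and (455,183).

```bash
cat > wt.py <<'E'
from h import *
m=bot.camera_model('wrist');m['xyz']=np.array([.433918,-.228459,.373635]);m['rotation']=np.array([-16.56985,.06845,-11.92371])
K={'w500':((399.4,133.3),.068),'w200x':((452.2,128.6),.056),'w200y':((454.7,182.8),.056),'w100':((399.4,189.2),.050),'w50':((427.5,228.6),.044)}
W={n:toplane(m,[p],z,True)[0][:2] for n,(p,z) in K.items()}
E
python3 - <<'E'
from wt import *
print({k:v.tolist() for k,v in W.items()})
print('w500 from body top',toplane(m,[(393.6,131.7)],.050,True), 'w100 body',toplane(m,[(350+164/3.6,90+353/3.6)],.032,True))
move(tool(79,0),[*W['w500'],.30]);move(tool(79,0),[*W['w500'],.226])
E
```

```text
{'w500': [0.5039, -0.2649], 'w200x': [0.5668, -0.2709], 'w200y': [0.5624, -0.3315], 'w100': [0.4984, -0.3277], 'w50': [0.5276, -0.3847]}
w500 from body top [[ 0.502  -0.2642  0.05  ]] w100 body [[ 0.4976 -0.3309  0.032 ]]
turn [-0.2449, 0.049, 0.0002] deg 45.0 shift [0.4722, -0.2156, -0.3634] mm 158 TCP [ 0.5039 -0.2649  0.3   ]
turn [-0.2449, 0.049, 0.0002] deg 45.0 shift [0.4722, -0.2156, -0.6594] mm 210 TCP [ 0.5039 -0.2649  0.226 ]
```

```bash
python3 -m creep '[[[-0.245,0.049,0],[0.47,-0.215,-0.1],0.35],[[-0.245,0.049,0],[0.47,-0.215,-0.1],0.35],[[-0.245,0.049,0],[0.47,-0.215,-0.1],0.35],[[-0.245,0.049,0],[0.47,-0.215,-0.2],0.35],[[-0.245,0.049,0],[0.47,-0.215,-0.2],0.35],[[-0.245,0.049,0],[0.47,-0.215,-0.3],0.35],[[-0.245,0.049,0],[0.47,-0.215,-0.36],0.35],[[-0.245,0.049,0],[0.47,-0.215,-0.36],0.35],[[-0.245,0.049,0],[0.47,-0.215,-0.36],0.35]]'
python3 - <<'E'
from h import *
move(tool(79,0),[.503,-.2645,.226])
m,f=grab('wrist','w13');print(topix(m,[[.503,-.2645,.068],[.4984,-.3285,.05]],True))
E
```

```text
t: 24.73
ee_pos: [0.5024, -0.2628, 0.2965]
eef_rot: [-179.6, -0.3, 78.9]
ft_force: [-0.1, -0.1, 0.5]
width: 0.0299
gripper_force: 0.0
turn [-0.0023, -0.0019, 0.0008] deg 0.6 shift [0.0026, -0.0067, -0.282] mm 71 TCP [ 0.503  -0.2645  0.226 ]
[[325.5707887  225.25176486]
 [334.95725319 289.6817591 ]]
```

```bash
python3 -m creep '[[[-0.0023,-0.0019,0.0008],[0.0026,-0.0067,-0.1],0.35],[[-0.0023,-0.0019,0.0008],[0.0026,-0.0067,-0.2],0.35],[[-0.0023,-0.0019,0.0008],[0.0026,-0.0067,-0.26],0.35],[[-0.0023,-0.0019,0.0008],[0.0026,-0.0067,-0.282],0.35],[[-0.0023,-0.0019,0.0008],[0.0026,-0.0067,-0.282],0.35],[[-0.0023,-0.0019,0.0008],[0.0026,-0.0067,-0.282],0],[[-0.0023,-0.0019,0.0008],[0.0026,-0.0067,-0.282],0],[[-0.0023,-0.0019,0.0008],[0.0026,-0.0067,-0.282],0],[[-0.0023,-0.0019,0.0008],[0.0026,-0.0067,-0.282],0],[[-0.0023,-0.0019,0.0008],[0.0026,-0.0067,-0.282],0],[[-0.0023,-0.0019,0.0008],[0.0026,-0.0067,-0.282],0]]' 60
```

```text
t: 25.7
ee_pos: [0.5037, -0.266, 0.2289]
eef_rot: [179.7, 0.2, 78.9]
ft_force: [-4.0, -0.8, 6.5]
width: 0.0137
gripper_force: 59.1
```

```bash
python3 -m creep '[[[0,0,0],[0,0,0.15],0],[[0,0,0],[0,0,0.3],0],[[0,0,0],[0.1,0.12,0.45],0],[[0,0,0],[0.3,0.35,0.55],0],[[0,0,0],[0.5,0.6,0.55],0],[[0,0,0],[0.673,0.804,0.55],0],[[0,0,0],[0.673,0.804,0.55],0],[[0,0,0],[0.673,0.804,0.55],0],[[0,0,0],[0.673,0.804,0.55],0],[[0,0,0],[0.673,0.804,0.55],0],[[0,0,0],[0.673,0.804,0.55],0]]'
python3 - <<'E'
from h import *
move(tool(79,0),[.672,-.065,.3346])
E
```

```text
t: 26.62
ee_pos: [0.6726, -0.0625, 0.3636]
eef_rot: [179.9, 0.2, 79.2]
ft_force: [-0.7, -0.3, -5.0]
width: 0.014
gripper_force: 60.8
turn [0.001, 0.0004, -0.0008] deg 0.2 shift [-0.0025, -0.01, -0.1159] mm 29 TCP [ 0.672  -0.065   0.3346]
```

```bash
python3 -m creep '[[[0,0,0],[0,-0.01,-0.05],0],[[0,0,0],[0,-0.01,-0.09],0],[[0,0,0],[0,-0.01,-0.112],0],[[0,0,0],[0,-0.01,-0.118],0],[[0,0,0],[0,-0.01,-0.122],0],[[0,0,0],[0,-0.01,-0.122],0]]'
```

```text
t: 27.12
ee_pos: [0.6716, -0.0677, 0.3347]
eef_rot: [179.8, 0.2, 78.9]
ft_force: [0.1, 1.1, -6.3]
width: 0.0138
gripper_force: 60.8
```

```bash
python3 -m creep '[[[0,0,0],[0,0,-0.008],0],[[0,0,0],[0,0,-0.012],0],[[0,0,0],[0,0,-0.012],0]]'; python3 -m creep '[[[0,0,0],[0,0,-0.008],0],[[0,0,0],[0,0,-0.012],0],[[0,0,0],[0,0,-0.012],0]]'
```

```text
t: 27.37
ee_pos: [0.672, -0.0674, 0.3325]
eef_rot: [179.7, 0.2, 78.9]
ft_force: [-0.6, -0.4, -1.3]
width: 0.014
gripper_force: 61.2
t: 27.62
ee_pos: [0.6721, -0.0673, 0.3291]
eef_rot: [179.7, 0.2, 78.9]
ft_force: [0.1, -1.5, -0.2]
width: 0.0137
gripper_force: 61.2
```

```bash
python3 -m creep '[[[0,0,0],[0,0,0],0.35],[[0,0,0],[0,0,0],0.35],[[0,0,0],[0,0,0],0.35],[[0,0,0],[0,0,0],0.35],[[0,0,0],[0,0,0.1],0.35],[[0,0,0],[0,0,0.2],0.35],[[0,0,0],[0,0,0.25],0.35],[[0,0,0],[-0.1,-0.15,0.25],0.35],[[0,0,0],[-0.3,-0.4,0.25],0.35],[[0,0,0],[-0.5,-0.7,0.2],0.35],[[0,0,0],[-0.694,-1,0.1],0.35],[[0,0,0],[-0.694,-1,0.0],0.35]]'
python3 - <<'E'
from h import *
move(tool(79,0),[.498,-.329,.26])
E
```

```text
t: 28.62
ee_pos: [0.5532, -0.236, 0.3669]
eef_rot: [179.6, 0.3, 79.0]
ft_force: [0.1, -0.9, 0.1]
width: 0.0297
gripper_force: 0.0
turn [0.0018, 0.002, 0.0001] deg 0.5 shift [-0.2208, -0.3718, -0.4276] mm 152 TCP [ 0.498 -0.329  0.26 ]
```

```bash
python3 -m creep '[[[0.0018,0.002,0],[-0.1,-0.15,-0.05],0.35],[[0.0018,0.002,0],[-0.2,-0.3,-0.15],0.35],[[0.0018,0.002,0],[-0.221,-0.372,-0.25],0.35],[[0.0018,0.002,0],[-0.221,-0.372,-0.35],0.35],[[0.0018,0.002,0],[-0.221,-0.372,-0.42],0.35],[[0.0018,0.002,0],[-0.221,-0.372,-0.42],0.35],[[0.0018,0.002,0],[-0.221,-0.372,-0.42],0.35]]'
python3 - <<'E'
from h import *
move(tool(79,0),[.498,-.329,.208])
for t in ('side','scene'): grab(t,t+'_500')
a=cv2.imread('pics/side0.png');b=cv2.imread('pics/side_500.png')
g0=cv2.cvtColor(a,6);g1=cv2.cvtColor(b,6)
print('side cols right edge of pan rows: ')
for c in (340,350,360,370): print(c,g0[155:200:1,c].tolist(),'\n   ',g1[155:200:1,c].tolist())
E
```

```text
t: 29.2
ee_pos: [0.4984, -0.3275, 0.2596]
eef_rot: [-179.7, -0.1, 78.9]
ft_force: [1.0, -0.2, 0.8]
width: 0.03
gripper_force: 0.0
turn [-0.0011, -0.0016, 0.0004] deg 0.4 shift [-0.0016, -0.006, -0.2063] mm 52 TCP [ 0.498 -0.329  0.208]
side cols right edge of pan rows: 
340 [209, 205, 196, 185, 175, 156, 141, 122, 110, 119, 157, 187, 191, 189, 190, 189, 193, 192, 194, 195, 194, 194, 195, 191, 192, 193, 189, 189, 191, 190, 193, 193, 191, 192, 188, 164, 125, 100, 89, 87, 87, 88, 87, 86, 86] 
    [189, 190, 182, 172, 164, 147, 131, 134, 161, 182, 181, 179, 178, 179, 180, 180, 182, 184, 183, 180, 180, 178, 180, 178, 177, 178, 181, 179, 180, 182, 180, 180, 172, 139, 105, 95, 97, 95, 93, 86, 81, 81, 85, 83, 83]
350 [149, 135, 128, 125, 118, 117, 117, 112, 125, 157, 185, 196, 192, 194, 196, 195, 194, 195, 196, 192, 194, 192, 193, 193, 193, 189, 188, 188, 189, 188, 190, 190, 191, 191, 190, 193, 182, 142, 99, 84, 85, 85, 88, 86, 88] 
    [85, 84, 83, 85, 82, 83, 80, 78, 74, 75, 88, 93, 81, 75, 74, 76, 71, 68, 63, 55, 53, 48, 52, 56, 57, 49, 51, 51, 42, 39, 52, 71, 84, 83, 72, 66, 56, 51, 53, 
[... 183 characters left out ...]
 192, 190, 189, 191, 188, 158, 133, 132, 134, 133, 135, 135, 135, 135] 
    [83, 82, 82, 81, 81, 79, 75, 74, 82, 99, 101, 103, 104, 102, 106, 115, 121, 111, 97, 90, 86, 82, 80, 71, 69, 75, 74, 77, 77, 81, 82, 87, 84, 88, 101, 130, 142, 125, 103, 97, 75, 62, 67, 69, 63]
370 [216, 216, 216, 216, 216, 216, 214, 214, 212, 214, 211, 212, 212, 206, 196, 197, 197, 196, 196, 197, 196, 195, 193, 192, 191, 191, 190, 191, 192, 194, 191, 192, 184, 160, 136, 125, 124, 128, 125, 116, 107, 112, 126, 136, 132] 
    [87, 84, 84, 83, 80, 81, 80, 76, 75, 88, 101, 103, 103, 103, 108, 128, 157, 159, 130, 103, 94, 92, 85, 86, 90, 88, 88, 90, 93, 90, 91, 91, 93, 94, 96, 101, 124, 146, 130, 107, 95, 77, 60, 57, 65]
```

```bash
python3 - <<'E'
from h import *
n=bot.camera_model('side')
print(topix(n,[[.65,-.1,.104],[.65,-.1,.114],[.65,.02,.104],[.65,.02,.114]]))
s=bot.camera_model('scene');print(topix(s,[[.65,-.1,.104],[.65,-.1,.114],[.38,-.06,.11],[.38,-.06,.12]]))
print('t',bot.read_state()['t'])
grab('side','side_500b');
g0=cv2.cvtColor(cv2.imread('pics/side0.png'),6);g1=cv2.cvtColor(cv2.imread('pics/side_500b.png'),6)
for c in (330,334,338,342):
    def edge(g):
        p=g[180:205,c].astype(float);d=np.diff(p);w=np.clip(-d,5,None)-5;return 180+(w*np.arange(len(d))).sum()/w.sum()
    print(c,edge(g0),edge(g1))
# scene: left weights-pan/goods lip diffs by phase correlation
a=cv2.cvtColor(cv2.imread('pics/scene0.png'),6);b=cv2.cvtColor(cv2.imread('pics/scene_500.png'),6)
for (x,y,nm) in((300,150,'goods right corner'),(276,172,'goods front corner'),(236,146,'goods left'),(352,168,'wpan top right'),(360,222,'wpan bottom')):
    t=a[y:y+20,x:x+24];r=cv2.matchTemplate(b[y-10:y+30,x-6:x+30],t,cv2.TM_CCOEFF_NORMED);_,v,_,l=cv2.minMaxLoc(r);print(nm,round(v,2),l[0]-6,l[1]-10)
E
```

```text
[[360.02116788 191.13769173]
 [360.15315499 187.88739832]
 [334.88147989 171.14179775]
 [334.88091513 168.03620922]]
[[319.23248551 214.86308676]
 [319.34458204 212.38271475]
 [232.56079452 155.91498466]
 [232.05090359 153.22291522]]
t 29.3
330 189.48936170212767 189.42268041237114
334 188.52054794520546 186.88
338 189.62337662337663 186.76785714285714
342 190.61176470588236 188.0
goods right corner 0.88 1 1
goods front corner 0.7 1 1
goods left 0.52 6 6
wpan top right 0.97 0 -2
wpan bottom 0.98 0 0
```

```bash
python3 -m creep '[[[-0.001,-0.0016,0],[-0.0016,-0.006,-0.08],0.35],[[-0.001,-0.0016,0],[-0.0016,-0.006,-0.15],0.35],[[-0.001,-0.0016,0],[-0.0016,-0.006,-0.19],0.35],[[-0.001,-0.0016,0],[-0.0016,-0.006,-0.206],0.35],[[-0.001,-0.0016,0],[-0.0016,-0.006,-0.206],0.35],[[-0.001,-0.0016,0],[-0.0016,-0.006,-0.206],0],[[-0.001,-0.0016,0],[-0.0016,-0.006,-0.206],0],[[-0.001,-0.0016,0],[-0.0016,-0.006,-0.206],0],[[-0.001,-0.0016,0],[-0.0016,-0.006,-0.206],0],[[-0.001,-0.0016,0],[-0.0016,-0.006,-0.206],0]]' 50
python3 -m creep '[[[0,0,0],[0,0,0.15],0],[[0,0,0],[0,0,0.3],0],[[0,0,0],[0.1,0.15,0.45],0],[[0,0,0],[0.25,0.3,0.6],0],[[0,0,0],[0.4,0.45,0.68],0],[[0,0,0],[0.55,0.6,0.68],0],[[0,0,0],[0.68,0.75,0.68],0],[[0,0,0],[0.68,0.9,0.68],0],[[0,0,0],[0.68,0.99,0.68],0],[[0,0,0],[0.68,0.99,0.68],0],[[0,0,0],[0.68,0.99,0.68],0]]'
```

```text
t: 30.18
ee_pos: [0.4988, -0.3294, 0.2098]
eef_rot: [179.8, 0.1, 78.9]
ft_force: [-0.7, 1.0, 4.7]
width: 0.0144
gripper_force: 49.1
t: 31.1
ee_pos: [0.6701, -0.0751, 0.3788]
eef_rot: [179.8, -0.1, 79.4]
ft_force: [-0.2, -0.2, -0.5]
width: 0.0144
gripper_force: 50.0
```

```bash
python3 -m creep '[[[0,0,0],[-0.005,0.14,0],0],[[0,0,0],[-0.005,0.26,0],0],[[0,0,0],[-0.005,0.26,-0.1],0],[[0,0,0],[-0.005,0.26,-0.2],0],[[0,0,0],[-0.005,0.26,-0.25],0],[[0,0,0],[-0.005,0.26,-0.27],0],[[0,0,0],[-0.005,0.26,-0.27],0]]'
python3 -m creep '[[[0,0,0],[0,0,-0.008],0],[[0,0,0],[0,0,-0.016],0],[[0,0,0],[0,0,-0.016],0]]'
```

```text
t: 31.68
ee_pos: [0.6665, -0.0168, 0.3094]
eef_rot: [-179.9, 0.1, 78.9]
ft_force: [0.2, -0.5, -0.4]
width: 0.0144
gripper_force: 50.0
t: 31.93
ee_pos: [0.6675, -0.0171, 0.3081]
eef_rot: [179.8, 0.0, 78.9]
ft_force: [-0.3, 0.4, -1.1]
width: 0.0143
gripper_force: 50.0
```

```bash
python3 -m creep '[[[0,0,0],[0,0,-0.008],0],[[0,0,0],[0,0,-0.012],0],[[0,0,0],[0,0,-0.012],0]]';  python3 -m creep '[[[0,0,0],[0,0,-0.008],0],[[0,0,0],[0,0,-0.012],0],[[0,0,0],[0,0,-0.012],0]]'
```

```text
t: 32.18
ee_pos: [0.6672, -0.0168, 0.3043]
eef_rot: [179.9, 0.1, 78.9]
ft_force: [0.3, 0.0, -0.4]
width: 0.0143
gripper_force: 50.0
t: 32.43
ee_pos: [0.6671, -0.0167, 0.3009]
eef_rot: [179.9, 0.1, 79.0]
ft_force: [0.5, -0.3, -0.7]
width: 0.0145
gripper_force: 50.1
```

```bash
python3 -m creep '[[[0,0,0],[0,0,-0.006],0],[[0,0,0],[0,0,-0.012],0],[[0,0,0],[0,0,-0.012],0],[[0,0,0],[0,0,-0.012],0.35],[[0,0,0],[0,0,-0.012],0.35],[[0,0,0],[0,0,-0.012],0.35],[[0,0,0],[0,0,-0.012],0.35],[[0,0,0],[0,0,0.08],0.35],[[0,0,0],[0,0,0.2],0.35],[[0,0,0],[0,0,0.35],0.35],[[0,0,0],[0,0,0.35],0.35]]'
python3 -m creep '[[[0,0,0],[-0.15,-0.15,0.05],0.35],[[0,0,0],[-0.3,-0.3,0.05],0.35],[[0,0,0],[-0.45,-0.45,0.05],0.35],[[0,0,0],[-0.6,-0.6,0.05],0.35],[[0,0,0],[-0.7,-0.75,0.05],0.35],[[0,0,0],[-0.7,-0.9,0.05],0.35],[[0,0,0],[-0.7,-1,0.05],0.35],[[0,0,0],[-0.7,-1,0.05],0.35]]'
python3 - <<'E'
from h import *
import time
for k in range(3): grab('side','side_600')
grab('scene','scene_600')
print(bot.read_state()['t'])
g0=cv2.cvtColor(cv2.imread('pics/side0.png'),6);g1=cv2.cvtColor(cv2.imread('pics/side_600.png'),6);g5=cv2.cvtColor(cv2.imread('pics/side_500b.png'),6)
for c in (336,338,340,342,344,348,352): print(c,g0[182:200,c].tolist(),g5[182:200,c].tolist(),g1[182:200,c].tolist())
E
```

```text
t: 33.35
ee_pos: [0.6683, -0.0168, 0.397]
eef_rot: [179.2, 0.0, 79.0]
ft_force: [0.2, 0.5, 2.4]
width: 0.03
gripper_force: 0.0
t: 34.02
ee_pos: [0.4905, -0.27, 0.4019]
eef_rot: [179.8, 0.2, 78.8]
ft_force: [0.9, -0.0, 0.2]
width: 0.0299
gripper_force: 0.0
34.2167
336 [191, 192, 191, 193, 193, 194, 185, 154, 126, 115, 107, 99, 94, 87, 86, 88, 89, 86] [181, 180, 180, 181, 162, 129, 110, 113, 105, 98, 96, 97, 89, 82, 83, 81, 82, 82] [31, 28, 30, 33, 35, 26, 33, 30, 30, 27, 27, 33, 34, 28, 32, 34, 32, 36]
338 [194, 193, 191, 191, 192, 192, 195, 184, 150, 113, 100, 93, 89, 88, 88, 88, 88, 91] [180, 182, 179, 180, 177, 149, 118, 108, 102, 96, 91, 91, 87, 84, 81, 81, 84, 81] [29, 26, 28, 23, 31, 25, 34, 23, 38, 64, 77, 77, 78, 75, 77, 75, 77, 76]
340 [189, 191, 190, 193, 193, 191, 192, 188, 164, 125, 100, 89, 87, 87, 88, 87, 86, 86] [180, 179, 181, 181, 179, 172, 139, 104, 93, 92, 96, 95, 86, 83, 82, 83, 82, 80] [27, 37, 49, 53, 59, 71, 83, 84, 81, 78, 77, 77, 75, 75, 79, 80, 76, 76]
342 [190, 190, 189, 191, 193, 192, 191, 193, 183, 144, 104, 88, 85, 88, 87, 88, 86, 86] [178, 176, 179, 179,
[... 182 characters left out ...]
0, 192, 188, 159, 115, 87, 82, 89, 86, 87, 88, 85] [178, 177, 178, 179, 179, 180, 168, 133, 134, 159, 136, 93, 80, 82, 80, 82, 82, 83] [178, 179, 177, 176, 174, 175, 176, 176, 177, 161, 125, 88, 80, 79, 81, 83, 82, 80]
348 [190, 191, 189, 191, 189, 191, 188, 190, 192, 180, 139, 93, 86, 85, 87, 87, 86, 87] [101, 101, 99, 92, 86, 81, 73, 76, 94, 92, 73, 65, 67, 68, 71, 72, 62, 50] [175, 177, 176, 177, 175, 175, 177, 175, 178, 172, 138, 95, 80, 77, 80, 80, 81, 80]
352 [191, 187, 187, 188, 190, 190, 190, 192, 193, 181, 141, 101, 93, 92, 86, 86, 86, 86] [42, 30, 47, 70, 84, 87, 78, 76, 63, 57, 52, 50, 52, 44, 46, 47, 47, 46] [96, 82, 79, 78, 79, 79, 80, 77, 81, 79, 61, 43, 37, 34, 38, 40, 44, 60]
```

The weights-pan edge sits within 0.2 px of its level reference at 600 g (columns 344 and 348). I'll hold for the swing to settle and check again.

```bash
cat > lv.py <<'E'
from h import *
f=grab('side')[1];g1=cv2.cvtColor(f,cv2.COLOR_RGB2GRAY);g0=cv2.cvtColor(cv2.imread('pics/side0.png'),6)
def e(g,c):
    p=g[183:199,c].astype(float);h=(p[:4].mean()+p[-3:].mean())/2
    i=np.where((p[:-1]>=h)&(p[1:]<h))[0][-1];return 183+i+(p[i]-h)/(p[i]-p[i+1])
print(bot.read_state()['t'],[round(e(g1,c)-e(g0,c),2) for c in(344,345,346,347,348,349)])
E
for i in 1 2 3 4; do python3 -m creep '[[[0,0,0],[0,0,0],0.35],[[0,0,0],[0,0,0],0.35],[[0,0,0],[0,0,0],0.35],[[0,0,0],[0,0,0],0.35],[[0,0,0],[0,0,0],0.35],[[0,0,0],[0,0,0],0.35],[[0,0,0],[0,0,0],0.35],[[0,0,0],[0,0,0],0.35],[[0,0,0],[0,0,0],0.35],[[0,0,0],[0,0,0],0.35]]' >/dev/null; python3 lv.py; done
```

```text
35.1 [np.float64(0.45), np.float64(0.37), np.float64(0.32), np.float64(0.21), np.float64(0.26), np.float64(0.23)]
35.9833 [np.float64(0.44), np.float64(0.34), np.float64(0.3), np.float64(0.24), np.float64(0.17), np.float64(0.25)]
36.8667 [np.float64(0.51), np.float64(0.37), np.float64(0.28), np.float64(0.25), np.float64(0.21), np.float64(0.23)]
37.75 [np.float64(0.44), np.float64(0.33), np.float64(0.3), np.float64(0.26), np.float64(0.19), np.float64(0.19)]
```

The beam rested steady at about 0.25 px (<0.01 rad) from 35.1 to 37.7 s, so it is level at 600 g. Returning w100, then w500.

```bash
python3 -m creep '[[[0,0,0],[0.15,0.2,0],0.35],[[0,0,0],[0.3,0.4,0],0.35],[[0,0,0],[0.45,0.6,0],0.35],[[0,0,0],[0.6,0.75,0],0.35],[[0,0,0],[0.7,0.9,0],0.35],[[0,0,0],[0.708,1,0],0.35],[[0,0,0],[0.708,1,0],0.35],[[0,0,0],[0.708,1,-0.1],0.35],[[0,0,0],[0.708,1,-0.2],0.35],[[0,0,0],[0.708,1,-0.25],0.35],[[0,0,0],[0.708,1,-0.25],0.35]]'
python3 - <<'E'
from h import *
move(tool(79,0),[.668,-.0168,.2988])
E
```

```text
t: 38.67
ee_pos: [0.6683, -0.0157, 0.3344]
eef_rot: [-179.7, 0.1, 79.0]
ft_force: [0.1, 0.2, -1.5]
width: 0.0301
gripper_force: 0.0
turn [0.0001, -0.0017, -0.0001] deg 0.3 shift [-0.0011, -0.0046, -0.1423] mm 36 TCP [ 0.668  -0.0168  0.2988]
```

```bash
python3 -m creep '[[[0,0,0],[0,-0.004,-0.05],0.35],[[0,0,0],[0,-0.004,-0.1],0.35],[[0,0,0],[0,-0.004,-0.13],0.35],[[0,0,0],[0,-0.004,-0.13],0.35],[[0,0,0],[0,-0.004,-0.13],0.35]]'
python3 -m creep '[[[0,0,0],[0,0,-0.003],0],[[0,0,0],[0,0,-0.003],0],[[0,0,0],[0,0,-0.003],0],[[0,0,0],[0,0,-0.003],0],[[0,0,0],[0,0,-0.003],0]]'
```

```text
t: 39.08
ee_pos: [0.6691, -0.018, 0.3067]
eef_rot: [179.9, 0.1, 78.9]
ft_force: [-0.8, -0.5, 1.0]
width: 0.0301
gripper_force: 0.0
t: 39.5
ee_pos: [0.6694, -0.0178, 0.306]
eef_rot: [179.8, 0.1, 78.9]
ft_force: [0.1, 0.2, 0.3]
width: 0.0128
gripper_force: 48.5
```

```bash
python3 -m creep '[[[0,0,0],[0,0,0],0.35],[[0,0,0],[0,0,0],0.35],[[0,0,0],[0,0,0],0.35],[[0,0,0],[0,0,-0.02],0.35],[[0,0,0],[0,0,-0.028],0.35],[[0,0,0],[0,0,-0.028],0.35],[[0,0,0],[0,0,-0.028],0],[[0,0,0],[0,0,-0.028],0],[[0,0,0],[0,0,-0.028],0],[[0,0,0],[0,0,-0.028],0],[[0,0,0],[0,0,-0.028],0]]'
```

```text
t: 40.42
ee_pos: [0.6691, -0.0177, 0.2985]
eef_rot: [179.9, 0.1, 79.0]
ft_force: [-1.0, -0.2, 0.0]
width: 0.0142
gripper_force: 48.7
```

```bash
python3 -m creep '[[[0,0,0],[0,0,0.12],0],[[0,0,0],[0,0,0.25],0],[[0,0,0],[-0.02,-0.03,0.36],0],[[0,0,0],[-0.12,-0.15,0.36],0],[[0,0,0],[-0.24,-0.3,0.36],0],[[0,0,0],[-0.36,-0.45,0.36],0],[[0,0,0],[-0.48,-0.6,0.36],0],[[0,0,0],[-0.6,-0.75,0.36],0],[[0,0,0],[-0.68,-0.88,0.36],0],[[0,0,0],[-0.68,-1,0.36],0],[[0,0,0],[-0.68,-1,0.36],0],[[0,0,0],[-0.68,-1,0.36],0]]'
python3 - <<'E'
from h import *
move(tool(79,0),[.4988,-.3294,.24])
E
```

```text
t: 41.42
ee_pos: [0.4982, -0.2706, 0.3886]
eef_rot: [179.8, 0.1, 78.7]
ft_force: [1.6, 0.4, -0.7]
width: 0.0144
gripper_force: 49.1
turn [0.0007, 0.0008, 0.0019] deg 0.4 shift [0.0025, -0.2353, -0.5943] mm 160 TCP [ 0.4988 -0.3294  0.24  ]
```

```bash
python3 -m creep '[[[0,0,0.001],[0.0025,-0.15,-0.05],0],[[0,0,0.001],[0.0025,-0.235,-0.15],0],[[0,0,0.001],[0.0025,-0.235,-0.3],0],[[0,0,0.001],[0.0025,-0.235,-0.45],0],[[0,0,0.001],[0.0025,-0.235,-0.55],0],[[0,0,0.001],[0.0025,-0.235,-0.6],0],[[0,0,0.001],[0.0025,-0.235,-0.6],0],[[0,0,0.001],[0.0025,-0.235,-0.6],0]]'
python3 - <<'E'
from h import *
move(tool(79,0),[.4988,-.3294,.222])
E
```

```text
t: 42.08
ee_pos: [0.5003, -0.3252, 0.2379]
eef_rot: [180.0, -0.0, 79.2]
ft_force: [-0.0, -0.5, -1.1]
width: 0.0143
gripper_force: 49.1
turn [-0.0001, 0.0001, -0.0012] deg 0.2 shift [-0.0058, -0.0168, -0.0635] mm 16 TCP [ 0.4988 -0.3294  0.222 ]
```

```bash
python3 -m creep '[[[0,0,-0.001],[-0.006,-0.018,-0.03],0],[[0,0,-0.001],[-0.006,-0.018,-0.06],0],[[0,0,-0.001],[-0.006,-0.018,-0.06],0],[[0,0,-0.001],[-0.006,-0.018,-0.06],0]]'
python3 - <<'E'
from h import *
move(tool(79,0),[.4988,-.3300,.2095])
E
```

```text
t: 42.42
ee_pos: [0.4983, -0.3309, 0.2236]
eef_rot: [179.9, 0.1, 78.9]
ft_force: [-1.2, -0.1, -0.6]
width: 0.0142
gripper_force: 49.1
turn [0.0004, 0.0006, 0.0003] deg 0.1 shift [0.0021, 0.0038, -0.0565] mm 14 TCP [ 0.4988 -0.33    0.2095]
```

```bash
python3 -m creep '[[[0,0,0],[0.002,0.003,-0.015],0],[[0,0,0],[0.002,0.003,-0.03],0],[[0,0,0],[0.002,0.003,-0.043],0],[[0,0,0],[0.002,0.003,-0.052],0],[[0,0,0],[0.002,0.003,-0.056],0],[[0,0,0],[0.002,0.003,-0.056],0]]'
```

```text
t: 42.92
ee_pos: [0.4987, -0.3302, 0.2095]
eef_rot: [179.9, 0.1, 78.9]
ft_force: [-1.4, 0.3, -0.6]
width: 0.0147
gripper_force: 49.2
```

```bash
python3 -m creep '[[[0,0,0],[0,0,0],0.35],[[0,0,0],[0,0,0],0.35],[[0,0,0],[0,0,0],0.35],[[0,0,0],[0,0,0.15],0.35],[[0,0,0],[0,0,0.3],0.35],[[0,0,0],[0.05,0.05,0.45],0.35],[[0,0,0],[0.17,0.2,0.6],0.35],[[0,0,0],[0.3,0.35,0.72],0.35],[[0,0,0],[0.42,0.5,0.72],0.35],[[0,0,0],[0.55,0.65,0.72],0.35],[[0,0,0],[0.65,0.8,0.72],0.35],[[0,0,0],[0.693,0.93,0.72],0.35]]'
python3 - <<'E'
from h import *
move(tool(79,0),[.672,-.0673,.36])
E
```

```text
t: 43.92
ee_pos: [0.6538, -0.1317, 0.3891]
eef_rot: [179.7, 0.1, 78.9]
ft_force: [0.6, -0.9, -0.6]
width: 0.0302
gripper_force: 0.0
turn [0.0007, 0.0013, 0.0005] deg 0.3 shift [0.0728, 0.2578, -0.1164] mm 73 TCP [ 0.672  -0.0673  0.36  ]
```

```bash
python3 -m creep '[[[0,0,0],[0.04,0.14,0],0.35],[[0,0,0],[0.06,0.22,0],0.35],[[0,0,0],[0.06,0.22,-0.05],0.35],[[0,0,0],[0.06,0.22,-0.08],0.35],[[0,0,0],[0.06,0.22,-0.08],0.35]]'
python3 - <<'E'
from h import *
move(tool(79,0),[.672,-.0673,.325])
E
```

```text
t: 44.33
ee_pos: [0.6668, -0.0775, 0.3659]
eef_rot: [-179.9, 0.1, 79.0]
ft_force: [-0.3, 0.6, -0.6]
width: 0.0299
gripper_force: 0.0
turn [0.0002, -0.0006, 0.0001] deg 0.1 shift [0.0207, 0.0408, -0.1636] mm 42 TCP [ 0.672  -0.0673  0.325 ]
```

```bash
python3 -m creep '[[[0,0,0],[0.021,0.041,-0.03],0.35],[[0,0,0],[0.021,0.041,-0.08],0.35],[[0,0,0],[0.021,0.041,-0.13],0.35],[[0,0,0],[0.021,0.041,-0.165],0.35],[[0,0,0],[0.021,0.041,-0.165],0.35],[[0,0,0],[0.021,0.041,-0.165],0.35]]'
python3 - <<'E'
from h import *
move(tool(79,0),[.672,-.0673,.326])
E
```

```text
t: 44.83
ee_pos: [0.6724, -0.0681, 0.3265]
eef_rot: [180.0, 0.0, 78.9]
ft_force: [-0.0, -0.7, -0.5]
width: 0.0298
gripper_force: 0.0
turn [0.0003, 0.0002, 0.0006] deg 0.1 shift [-0.0015, 0.0031, -0.0021] mm 1 TCP [ 0.672  -0.0673  0.326 ]
```

```bash
python3 -m creep '[[[0,0,0],[0,0.003,0],0],[[0,0,0],[0,0.003,0],0],[[0,0,0],[0,0.003,0],0],[[0,0,0],[0,0.003,0],0],[[0,0,0],[0,0.003,0],0],[[0,0,0],[0,0.003,0],0]]' 60
python3 -m creep '[[[0,0,0],[0,0,0.08],0],[[0,0,0],[0,0,0.16],0],[[0,0,0],[-0.02,-0.03,0.22],0],[[0,0,0],[-0.12,-0.15,0.25],0],[[0,0,0],[-0.24,-0.3,0.25],0],[[0,0,0],[-0.36,-0.45,0.25],0],[[0,0,0],[-0.48,-0.6,0.25],0],[[0,0,0],[-0.6,-0.72,0.25],0],[[0,0,0],[-0.673,-0.795,0.25],0],[[0,0,0],[-0.673,-0.795,0.25],0],[[0,0,0],[-0.673,-0.795,0.25],0],[[0,0,0],[-0.673,-0.795,0.25],0]]'
python3 - <<'E'
from h import *
move(tool(79,0),[.5037,-.266,.26])
E
```

```text
t: 45.33
ee_pos: [0.6727, -0.0671, 0.3273]
eef_rot: [179.8, 0.1, 78.9]
ft_force: [-0.0, -2.2, 1.0]
width: 0.0137
gripper_force: 58.5
t: 46.33
ee_pos: [0.504, -0.2658, 0.3889]
eef_rot: [179.9, -0.0, 78.9]
ft_force: [0.5, 0.0, -4.7]
width: 0.0136
gripper_force: 59.2
turn [-0.0, 0.0004, 0.0007] deg 0.2 shift [-0.0012, -0.0007, -0.5155] mm 129 TCP [ 0.5037 -0.266   0.26  ]
```

```bash
python3 -m creep '[[[0,0,0],[-0.001,0,-0.12],0],[[0,0,0],[-0.001,0,-0.25],0],[[0,0,0],[-0.001,0,-0.38],0],[[0,0,0],[-0.001,0,-0.48],0],[[0,0,0],[-0.001,0,-0.55],0],[[0,0,0],[-0.001,0,-0.57],0],[[0,0,0],[-0.001,0,-0.57],0],[[0,0,0],[-0.001,0,-0.57],0]]'
python3 - <<'E'
from h import *
move(tool(79,0),[.5037,-.266,.229])
E
```

```text
t: 47.0
ee_pos: [0.505, -0.265, 0.2474]
eef_rot: [179.9, 0.1, 79.0]
ft_force: [0.1, -0.5, -4.5]
width: 0.0135
gripper_force: 59.3
turn [0.0004, 0.0007, -0.0002] deg 0.2 shift [-0.0052, -0.0039, -0.0737] mm 18 TCP [ 0.5037 -0.266   0.229 ]
```

```bash
python3 -m creep '[[[0,0,0],[-0.005,-0.004,-0.02],0],[[0,0,0],[-0.005,-0.004,-0.04],0],[[0,0,0],[-0.005,-0.004,-0.055],0],[[0,0,0],[-0.005,-0.004,-0.067],0],[[0,0,0],[-0.005,-0.004,-0.074],0],[[0,0,0],[-0.005,-0.004,-0.074],0]]'
```

```text
t: 47.5
ee_pos: [0.5027, -0.2671, 0.2299]
eef_rot: [179.8, 0.1, 78.9]
ft_force: [-3.4, -0.1, 3.6]
width: 0.0137
gripper_force: 60.3
```

w500 is down on its pocket floor. Releasing and retreating, then a final check.

```bash
python3 -m creep '[[[0,0,0],[0,0,0],0.35],[[0,0,0],[0,0,0],0.35],[[0,0,0],[0,0,0],0.35],[[0,0,0],[0,0,0.12],0.35],[[0,0,0],[0,0,0.28],0.35],[[0,0,0],[-0.1,0,0.44],0.35],[[0,0,0],[-0.2,0,0.6],0.35],[[0,0,0],[-0.28,-0.1,0.7],0.35],[[0,0,0],[-0.28,-0.1,0.7],0.35],[[0,0,0],[-0.28,-0.1,0.7],0.35]]'
python3 - <<'E'
from h import *
from wt import W
m,f=grab('wrist','wf');grab('scene','sf');grab('side','sidef')
P={'w500':(.503,-.2645,.068),'w100':(.4985,-.329,.05),'w500b':(.503,-.2645,.05),'w100b':(.4985,-.329,.032)}
g=f.astype(int);s=cv2.cvtColor(f,cv2.COLOR_RGB2HSV)[...,1]
for n in('w500b','w100b'):
    p=topix(m,[P[n]],True)[0];k=np.zeros(s.shape,np.uint8);cv2.circle(k,tuple(int(v) for v in p),28 if '500' in n else 18,1,-1)
    c,l,st,cc=cv2.connectedComponentsWithStats(((s<50)&(k>0)).astype(np.uint8));i=1+st[1:,4].argmax()
    q=cc[i];print(n,'pred',p.round(1),'blob',q.round(1),st[i].tolist(),toplane(m,[q],P[n][2],True)[0])
# changed regions between start and end in scene
a=cv2.imread('pics/scene0.png');b=cv2.imread('pics/sf.png')
for nm,(x,y,w,h) in {'tin':(368,203,38,40),'terminal':(280,275,85,60),'cartridge':(388,120,48,70),'block':(174,240,100,95)}.items():
    t=a[y+4:y+h-4,x+4:x+w-4];r=cv2.matchTemplate(b[y:y+h,x:x+w],t,cv2.TM_CCOEFF_NORMED);_,v,_,l=cv2.minMaxLoc(r);print(nm,round(v,3),l)
E
```

```text
t: 48.33
ee_pos: [0.4324, -0.2932, 0.4065]
eef_rot: [179.6, 0.3, 78.8]
ft_force: [-0.1, 0.0, -0.9]
width: 0.03
gripper_force: 0.0
w500b pred [379.8 140.1] blob [378.9 140.6] [359, 122, 41, 39, 1259] [ 0.502  -0.2649  0.05  ]
w100b pred [381.6 193.6] blob [379.7 194.8] [369, 183, 22, 24, 416] [ 0.4961 -0.33    0.032 ]
tin 0.997 (4, 4)
terminal 1.0 (4, 4)
cartridge 1.0 (4, 4)
block 0.785 (4, 4)
```

```bash
python3 - <<'E'
from h import *
m,f=grab('scene');g=cv2.cvtColor(f,cv2.COLOR_RGB2GRAY)
for p in ([.437,.048,.1313],[.507,.033,.1313],[.422,-.0225,.1313],[.4925,-.037,.1]):
    u=topix(m,p)[0];x,y=u.round().astype(int);print(u.round(1));blob(f,u,120,13);print(g[y-10:y+14:3,x-14:x+15:4].tolist())
print(bot.read_state()['t'])
E
```

```text
[275.2 131.3]
blob [263, 118, 26, 20, 314] [276.6 128.5]
[[107, 107, 103, 160, 162, 163, 168, 43], [107, 107, 105, 113, 158, 163, 163, 164], [108, 105, 144, 145, 144, 148, 163, 162], [105, 108, 145, 144, 148, 146, 159, 164], [108, 111, 146, 148, 145, 145, 121, 154], [112, 92, 115, 150, 147, 131, 65, 97], [97, 71, 76, 74, 74, 72, 64, 97], [143, 89, 77, 78, 78, 74, 63, 150]]
[295.8 145.6]
blob [287, 132, 22, 21, 321] [297.  142.8]
[[96, 77, 97, 159, 162, 160, 162, 129], [73, 57, 102, 140, 152, 165, 160, 163], [73, 71, 148, 143, 145, 148, 163, 163], [73, 115, 144, 146, 148, 146, 139, 164], [100, 113, 146, 147, 146, 146, 104, 119], [98, 72, 122, 148, 146, 109, 56, 99], [98, 87, 74, 75, 75, 73, 59, 99], [100, 92, 77, 79, 78, 73, 69, 96]]
[254.4 146.9]
blob [245, 139, 20, 15, 228] [254.2 146.4]
[[105, 105, 106, 105, 107, 112, 99, 70], [105, 105, 102, 136, 142, 106, 86, 79], [106, 102, 150, 144, 145, 150, 112, 81], [106, 104, 144, 144, 148, 146, 118, 95], [106, 115, 145, 146, 146, 147, 110, 99], [95, 97, 131, 146, 145, 133, 61, 101], [60, 87, 76, 76, 75, 72, 70, 100], [62, 94, 78, 78, 78, 75, 68, 100]]
[276.  170.3]
[[71, 100, 99, 100, 100, 99, 99, 80], [99, 100, 84, 63, 63, 63, 99, 99], [99, 91, 98, 100, 99, 100, 76, 99], [99, 78, 99, 99, 99, 99, 99, 100], [100, 85, 99, 101, 100, 100, 99, 100], [95, 99, 100, 99, 98, 99, 98, 88], [118, 95, 97, 100, 99, 99, 96, 100], [69, 130, 93, 99, 99, 99, 86, 80]]
48.5333
```

All three caps show at their pockets, upright and closed end up. Handing in.

```bash
python3 -c "
from workcell import bot
print(bot.close_job())"
```

```text
the job is handed in; nothing more can be done
None
```

I packed the three caps on the mat rim-down in the tray and levelled the beam with 600 g (w500 + w100), where it held steady for over 2 s. I then put both weights back in their pockets and handed the job in at about 48.5 s; it returned no verdict.

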